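# Clamp a tube in the angle vise with its fold-out crank

### The arm

A 6-joint arm with a two-finger parallel gripper is mounted at the origin on the work surface. World frame = base frame: x ahead of the robot, y to its left, z up, the work surface at z = 0. Lengths are in m, angles in rad, forces in N, time in s.
With the tool pointing down it reaches from about 0.375 to 0.9 m from the base axis. Payload 3.1 kg.
Tool frame: the origin (TCP) lies on the centre line of the jaws, within the pads' length; the fingertips stand 22 mm ahead of it and the grasp point (between the pads) lies 3 mm ahead of it; z points along the fingers, y is the line along which they close (so a half turn about z gives the same grasp; the last joint's range is limited). The gripper opens to 85 mm and grips with 20 to 120 N. Pads are 22 mm wide; open, the fingers measure 114 mm over their backs; the gripper's body (76 mm by 85 mm) begins 54 mm behind the grasp point. The pads swing forward as they close: fully open they stand 13 mm farther back than shut.
Start: joints at [0.972, 0.527, 1.433, -0, 1.181, -0.178], TCP at [0.255, 0.57, 0.253] pointing down, gripper open.
Joint ranges: [-3.08, 3.08], [-0.75, 2.2], [0.22, 2.44], [-1.43, 4.57], [0, 2.65], [-2.85, 2.85]. Speed limits (rad/s): [2.79, 2.79, 3.14, 3.14, 3.14, 3.14].

### API

Orientations are given as a unit quaternion [x, y, z, w].
In Python, from station import manip gives the robot as it stands.
- The arm moves only by the shell command python3 drive.py 'ROWS' [FORCE]. ROWS is rows parted by semicolons, their numbers by spaces, 1 to 20 of them, each of 5 numbers: dx, dy, dz in m, then a turn about the tool's z in rad, then the opening from 0.0 (shut) to 1.0 (fully open); each row is the pose to reach, as a shift and turn from the pose commanded when the command began, along the tool's axes at that moment; what a row does not reach only later rows make up. A row lasts 1/10 s, in which the tool goes at most 0.05 m and 0.15 rad, less where a joint would pass 70% of its speed; a pose out of reach is approached as far as the arm can. The fingers move at their own pace and stop on an object; FORCE is the grip in N (left out, the last holds). Time passes only in rows, so rows that do not move let the fingers close. It prints the time, the measured TCP pose, the force, the opening and the grip force at its end.
- manip.sense(): the state, without advancing time (a new reading comes with each control period).
- manip.snapshot(name): name is "scene" or "top" or "wrist"; returns a dict with "pixels" (420x560x3 uint8, red, green, blue), "range_z" (420x560 float32, m along the optical axis (not along the pixel's ray), 0 where there is no reading), "fov_y" (degrees; the focal length in pixels is half the picture's height over the tangent of half this angle, whatever the lens; pixels are square), "cx", "cy" (the principal point, pixels), "R" (3x3) and "t" (3): a world point X has camera coordinates R X + t; the wrist camera has in their place "hand_eye" (4x4, takes a point from camera to tool coordinates, whose origin is the TCP and whose axes are the flange's). Camera axes: x right, y down, z forward; pixel columns grow to the right and rows downward; lengths in m; the calibration is good to about 2 mm. The wrist camera is an equidistant fisheye: a pixel r from the principal point sees the ray r / f radians off the axis. A picture is of the moment at which its call begins: read the wrist's pose just before it.
- manip.sign_off(): hands the job in; it is judged then, once.
The state is a dict: "t": time; "q": joint angles; "qd": joint speeds; "tau": joint torques, N m; "tcp_pos": TCP position; "tool_rot": TCP orientation; "force": force on the tool from outside, world axes, zero at the start; "ft_torque": the same for the moment, N m; "finger_gap": opening from 0.0 (shut) to 1.0 (fully open); "gripper_force": force on a finger pad.
Only numpy, scipy, OpenCV 4.12 (cv2) and the standard library are available. Lean on these libraries where they do the work, as an engineer would, in place of code of your own. Each camera call takes 0.05 s, during which the arm holds its last target. There are 200 camera calls.

### The job

Clamp the square tube that lies in the tilted vise, ready for drilling: swing the crank's folding handle fully out, wind the crank clockwise until the jaws grip the tube tight and the crank will go no further, then fold the handle flat against the crank arm again and leave the vise clamped. Do not shift the tube from its place against the fixed jaw, and do not disturb the other things on the bench.

Things in the scene. Friction and masses are not known exactly. Their poses are not given: they have to be found in the camera images.
- vise: blue cast-iron angle vise bolted to the bench: base plate 210 x 124 x 16 mm with a slotted quadrant on each side, origin at the centre of the base's underside, z up, -x side towards the robot. The vise bed, hinged at the base's far end, is locked at 65 degrees, so that its screw rises towards the robot; the crank is at the upper end. Fixed
- hub (a point): centre of the crank hub's outer face, on the screw axis, about 227 mm above the bench; fixed, does not turn with the crank. -x is the screw axis, pointing out of the crank towards the robot and up, 25 degrees from vertical; z is the normal of the vise bed, y level along the jaws. The crank arm (24 mm wide, 12 mm thick, steel) turns just behind this face; nothing stands in front
- hinge (a point): centre of the pin in the fork at the end of the crank arm, about which the folding handle swings; turns with the crank, 65 mm from the screw axis and 22 mm in front of the hub's face. The pin lies square to the arm, in the crank's plane (y of this point); the fork is 31 mm wide (pin 36 mm) and reaches 13 mm from the pin towards the hub
- handle_tip (a point): centre of the handle's free end, 82 mm from the hinge pin. The red grip sleeve, 25 mm in diameter, covers 16 to 82 mm from the pin and spins freely on the handle's own axis. Folded, the handle lies along the crank arm over the hub, 9.5 mm clear of the arm's face, its tip 17 mm past the screw axis; swung out it is parallel to the screw axis, pointing out of the crank
- handle (a joint): swing of the folding handle on its pin: 0 = folded flat along the arm, 1.57 = swung fully out against its stop, square to the arm. A stiff pin (about 0.07 N m of friction) keeps it where it is left
- crank (a joint): turn of the crank and screw in rad, counted from fully open; grows as the crank is turned clockwise seen from the handle's side, closing the jaw by 5 mm a turn. Drag about 0.25 N m; the screw holds itself, easing back a little. It starts between 5 and 10, the jaw some 3 to 7 mm off the tube, and meets solid resistance when the jaws have gripped the tube
- jaw: moving jaw of the vise, blue with a steel face 104 mm wide, 50 mm high; origin at the lower edge of its face, x towards the tube and the fixed jaw; driven along the bed by the screw
- tube: bare steel square tube, 40 x 40 x 130 mm, 0.45 kg, lying loose across the tilted bed against the fixed jaw at the bed's lower end; origin at the centre of the side that lies on the bed, y along the tube
- wrench: open wrench 200 mm long, lying beside the vise; leave alone
- offcut: short square tube offcut 40 x 40 x 70 mm beside the vise; leave alone
- hammer: hammer 280 mm long, lying on the bench; leave alone
- spray_can: spray can 66 mm in diameter, 190 mm tall; leave alone
- oil_bottle: black oil bottle 80 mm in diameter, 200 mm tall; leave alone
- mug: white mug 80 mm in diameter, 95 mm tall; leave alone
- brake_hub: turned hub 150 mm in diameter, 45 mm tall, flat on the bench; leave alone
- screwdriver: screwdriver 220 mm long, lying on the bench; leave alone

How it is judged:
By the outcome, as a careful person would: the job done as asked, in the order asked, and still so for the second after the job is handed in, with the robot touching nothing.
It also fails if it takes over 72 s, if anything falls off the work surface, if the arm or the gripper's body presses on something with over 40 N, if the wrist force passes 120 N, or if a joint passes its speed limit or range.

## Working session

There is one attempt and no reset: what is moved stays moved. The work goes in short steps, Python scripts to look and compute and a shell command to move; the robot and the scene stay as the last step left them, time stands still between calls to the robot, and variables do not carry over. Pictures are saved under pics/ and viewed, at most 10 in all, crops included, and the job is handed in when it is done.

```bash
ls; mkdir -p pics
python3 - <<'E'
from station import manip
import cv2,numpy as np
s=manip.sense();print({k:np.round(v,3) for k,v in s.items()})
for n in("scene","top"):
    d=manip.snapshot(n);np.savez(f"pics/{n}0.npz",**d);cv2.imwrite(f"pics/{n}0.png",d["pixels"][...,::-1]);print(n,d["fov_y"],d["cx"],d["cy"],d["R"],d["t"])
E
```

```text
drive.py
pics
station.py
{'t': np.float64(0.0), 'q': array([ 0.971,  0.528,  1.434, -0.   ,  1.181, -0.179]), 'qd': array([-0.001, -0.001, -0.001,  0.001,  0.001,  0.001]), 'tau': array([ 1.0000e-03, -4.4235e+01, -1.7802e+01, -0.0000e+00,  8.0000e-03,
        0.0000e+00]), 'tcp_pos': array([0.255, 0.57 , 0.252]), 'tool_rot': array([ 0.209,  0.978, -0.001, -0.   ]), 'force': array([-0.166,  0.122, -0.065]), 'ft_torque': array([-0.001,  0.045, -0.004]), 'gripper_force': np.float64(0.0), 'finger_gap': np.float64(0.998)}
scene 50.92475155941844 284.8940857595494 203.485085370877 [[-0.87193675  0.48957462  0.0065564 ]
 [ 0.30399067  0.55181023 -0.776592  ]
 [-0.38381763 -0.67514603 -0.62996974]] [ 0.47487274 -0.07060516  1.71627136]
top 47.783987486055864 286.5532804001264 212.245217843838 [[ 0.00292843 -0.99990246  0.0136561 ]
 [-0.9976477  -0.00385656 -0.06844123]
 [ 0.06848722 -0.01342355 -0.99756168]] [0.0070048  0.56946683 1.37612023]
```
View pics/scene0.png

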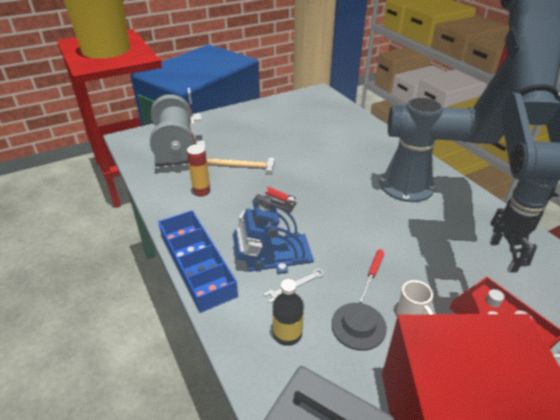

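View pics/top0.png

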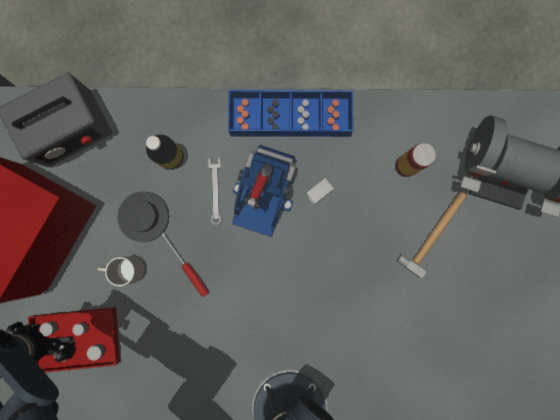

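The scene view shows the vise at about (270,235), with the red grip at (277,194). In the top view the vise is at (263,190) and the grip at (258,185). I'll measure the grip and base from the depth data.

Create h.py:
```python
import numpy as np,cv2
def cloud(d):
    h,w=d["range_z"].shape;f=h/2/np.tan(np.radians(d["fov_y"])/2)
    v,u=np.mgrid[:h,:w];z=d["range_z"]
    P=np.stack([(u-d["cx"])/f*z,(v-d["cy"])/f*z,z],-1)
    return (P-d["t"])@d["R"]
def masks(d):
    hsv=cv2.cvtColor(d["pixels"],cv2.COLOR_RGB2HSV);H,S,V=cv2.split(hsv)
    return ((H<8)|(H>172))&(S>150)&(V>50),(H>100)&(H<125)&(S>120)
```

Run:
```python
from h import *
np.set_printoptions(precision=4,suppress=True)
rois={"scene":(225,175,320,280),"top":(225,140,300,242)}
tiles=[]
for n,(a,b,c,e) in rois.items():
    d=dict(np.load(f"pics/{n}0.npz"));C=cloud(d);r,bl=masks(d)
    m=np.zeros_like(r);m[b:e,a:c]=1
    P=C[r&m];P=P[P[:,2]>.15];ctr=P.mean(0);U=np.linalg.svd(P-ctr)[2][0]
    k=(P-ctr)@U;print(n,"red",len(P),ctr,U,k.min(),k.max(),P.min(0),P.max(0))
    Q=C[bl&m];Q=Q[(Q[:,2]>.008)&(Q[:,2]<.024)]
    print("base",len(Q),cv2.minAreaRect(Q[:,:2].astype(np.float32)))
    tiles.append(cv2.resize(d["pixels"][b:e,a:c,::-1],(400,440),interpolation=2))
cv2.imwrite("pics/crop0.png",np.hstack(tiles))
```

```text
scene red 100 [0.6269 0.0983 0.2595] [-0.3788 -0.6921 -0.6144] -1.2463579183748694 0.024484439694932213 [0.5972 0.0746 0.2349] [1.0943 0.9652 1.0233]
base 735 ((0.6583467721939087, 0.08359970152378082), (0.1486838012933731, 0.2823716402053833), 75.55742645263672)
top red 199 [0.6149 0.0813 0.2731] [-0.1176 -0.0493  0.9918] -0.03724506428710035 1.1485014509936988 [0.4739 0.0277 0.2329] [0.6457 0.1005 1.4116]
base 1114 ((0.5779514312744141, 0.09190867841243744), (0.17103783786296844, 0.12459244579076767), 72.25689697265625)
```

View pics/crop0.png

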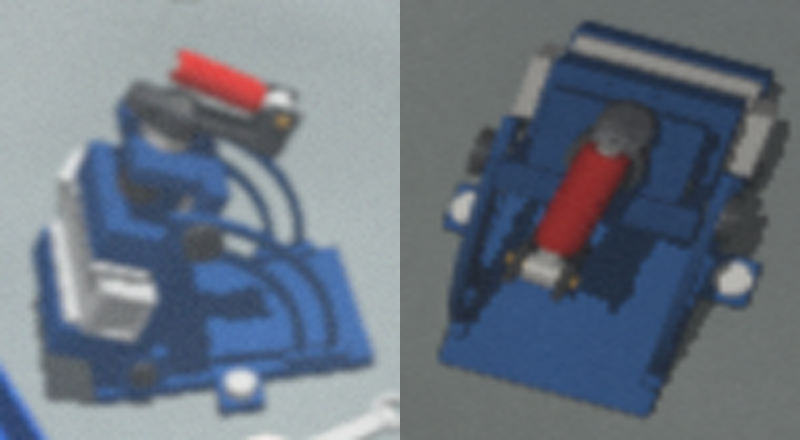

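The crop shows the grip folded over the hub. The hinge fork points towards the robot and left, at (540,265) in the right tile; the hub end is at (625,125).

Run:
```python
from h import *
np.set_printoptions(precision=4,suppress=True)
rois={"scene":(225,175,320,280),"top":(225,140,300,242)}
psi=np.radians(-17.7)
for n,(a,b,c,e) in rois.items():
    d=dict(np.load(f"pics/{n}0.npz"));C=cloud(d);r,bl=masks(d);m=np.zeros_like(r);m[b:e,a:c]=1
    cam=-d["R"].T@d["t"]
    P=C[r&m];P=P[(P[:,2]>.2)&(P[:,2]<.32)]
    for _ in range(4):
        ctr=P.mean(0);U=np.linalg.svd(P-ctr)[2][0];res=np.linalg.norm((P-ctr)-np.outer((P-ctr)@U,U),axis=1);P=P[res<.015]
    if U[0]>0:U=-U
    k=(P-ctr)@U;M=ctr+U*(k.min()+k.max())/2
    v=ctr-cam;v/=np.linalg.norm(v);v-=U*(v@U);v/=np.linalg.norm(v);M=M+v*.0125*.8
    print(n,len(P),"axis mid",M,"dir",U,"len",np.ptp(k))
    Q=C[bl&m];Q=Q[(Q[:,2]>.010)&(Q[:,2]<.022)&(Q[:,0]<.72)]
    rc=cv2.minAreaRect(Q[:,:2].astype(np.float32));print(rc,cv2.boxPoints(rc))
    nn=np.array([-np.sin(np.radians(25))*np.cos(psi),-np.sin(np.radians(25))*np.sin(psi),np.cos(np.radians(25))])
    a_=U-nn*(U@nn);print("U.n",U@nn,"hub",M-.022*nn-.016*a_/np.linalg.norm(a_),"n",nn)
```

```text
scene 99 axis mid [0.6205 0.081  0.2468] dir [-0.7722  0.3925 -0.4996] len 0.06012270294178004
((0.6148084998130798, 0.09698034822940826), (0.14877596497535706, 0.18514321744441986), 68.88436889648438) [[ 0.5017  0.0609]
 [ 0.6744 -0.0058]
 [ 0.728   0.133 ]
 [ 0.5553  0.1997]]
U.n -0.09150282468776665 hub [0.6424 0.0716 0.2335] n [-0.4026  0.1285  0.9063]
top 196 axis mid [0.6201 0.0818 0.2459] dir [-0.782   0.3988 -0.479 ] len 0.06450283923310167
((0.5767565965652466, 0.09229099750518799), (0.17103783786296844, 0.12208344787359238), 72.25689697265625) [[ 0.4926  0.0294]
 [ 0.6088 -0.0078]
 [ 0.661   0.1551]
 [ 0.5447  0.1923]]
U.n -0.06803589926005169 hub [0.642  0.0724 0.2327] n [-0.4026  0.1285  0.9063]
```

Both views agree on the hub, at about (0.642, 0.072, 0.23). The arm points towards the robot, and the tool's yaw already matches the pin. I'll move above the grip and measure again with the wrist camera.

```bash
python3 drive.py '0 0 -0.1 0 0.7; -0.1 -0.05 -0.148 0 0.7; -0.5415 -0.297 -0.148 0 0.7; -0.5415 -0.297 -0.148 0 0.7; -0.5415 -0.297 -0.148 0 0.7; -0.5415 -0.297 -0.148 0 0.7; -0.5415 -0.297 -0.148 0 0.7; -0.5415 -0.297 -0.148 0 0.7; -0.5415 -0.297 -0.148 0 0.7; -0.5415 -0.297 -0.148 0 0.7; -0.5415 -0.297 -0.148 0 0.7; -0.5415 -0.297 -0.148 0 0.7; -0.5415 -0.297 -0.148 0 0.7; -0.5415 -0.297 -0.148 0 0.7; -0.5415 -0.297 -0.148 0 0.7; -0.5415 -0.297 -0.148 0 0.7; -0.5415 -0.297 -0.148 0 0.7; -0.5415 -0.297 -0.148 0 0.7' 25
python3 - <<'E'
from station import manip
import numpy as np,cv2
from scipy.spatial.transform import Rotation as R
np.set_printoptions(precision=4,suppress=True)
s=manip.sense();print(s["t"],s["tcp_pos"],s["tool_rot"]);print(R.from_quat(s["tool_rot"]).as_matrix())
d=manip.snapshot("wrist");np.savez("pics/w1.npz",tcp=s["tcp_pos"],rot=s["tool_rot"],**d)
print(d["fov_y"],d["cx"],d["cy"],d["hand_eye"])
cv2.imwrite("pics/w1.png",d["pixels"][...,::-1])
E
```

```text
t: 1.9
tcp_pos: [0.6272, 0.0796, 0.4012]
tool_rot: [0.208, 0.978, 0.0, -0.0]
force: [0.0, 0.0, 0.7]
finger_gap: 0.701
gripper_force: 0.0
1.9 [0.6272 0.0796 0.4012] [ 0.2079  0.9781  0.0001 -0.0005]
[[-0.9135  0.4068 -0.0009]
 [ 0.4068  0.9135  0.0004]
 [ 0.001  -0.     -1.    ]]
65.70646984690485 281.8775205436816 212.11180942200895 [[ 0.0017 -0.9614 -0.2751  0.0685]
 [ 1.      0.0017  0.     -0.0014]
 [ 0.0004 -0.2751  0.9614 -0.1208]
 [ 0.      0.      0.      1.    ]]
```

View pics/w1.png

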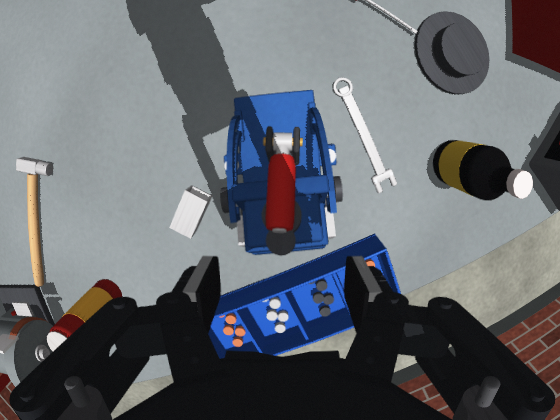

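The wrist view shows the red grip centred at about (282,190), running from (283,152) to (280,228). The fork is at (283,142), and the fingers are symmetric about it. I'll fit the axis from the wrist depth.

```bash
cat >> h.py <<'E'
from scipy.spatial.transform import Rotation as Rot
from scipy.optimize import least_squares
def wcloud(d):
    h,w=d["range_z"].shape;f=h/2/np.tan(np.radians(d["fov_y"])/2)
    v,u=np.mgrid[:h,:w];x=u-d["cx"];y=v-d["cy"];r=np.hypot(x,y)+1e-9;th=r/f
    z=d["range_z"];k=z*np.tan(th)/r
    P=np.stack([x*k,y*k,z],-1);H=d["hand_eye"]
    P=P@H[:3,:3].T+H[:3,3]
    return P@Rot.from_quat(d["rot"]).as_matrix().T+d["tcp"]
def fitcyl(P,r=.0125):
    c=np.median(P,0);P=P[np.linalg.norm(P-c,axis=1)<.05];c=P.mean(0);U=np.linalg.svd(P-c)[2][0]
    g=lambda p:np.linalg.norm(np.cross(P-p[:3],p[3:]/np.linalg.norm(p[3:])),axis=1)-r
    s=least_squares(g,np.r_[c-[0,0,.01],U],loss="soft_l1",f_scale=.002).x
    u=s[3:]/np.linalg.norm(s[3:]);k=(P-s[:3])@u;k=k[abs(g(s))<.006]
    return s[:3]+u*(np.percentile(k,1)+np.percentile(k,99))/2,u,np.ptp(k),np.std(g(s))
E
python3 - <<'E'
from h import *
np.set_printoptions(precision=4,suppress=True)
n=np.array([-.4026,.1285,.9063])
for nm in("w1","top0","scene0"):
    d=dict(np.load(f"pics/{nm}.npz"));C=wcloud(d) if nm=="w1" else cloud(d);r,_=masks(d)
    P=C[r];P=P[(abs(P[:,2]-.25)<.04)&(np.hypot(P[:,0]-.62,P[:,1]-.08)<.07)]
    M,u,L,sd=fitcyl(P);u=-u*np.sign(u[0]);a=u-n*(u@n);a/=np.linalg.norm(a)
    print(nm,len(P),"M",M,"u",u,"L",L,"sd",sd,"u.n",u@n,"hub",M-.022*n-.016*a)
    if nm=="w1":
        _,bl=masks(d);Q=C[bl];Q=Q[(abs(Q[:,2]-.016)<.005)&(np.hypot(Q[:,0]-.6,Q[:,1]-.08)<.16)]
        rc=cv2.minAreaRect(Q[:,:2].astype(np.float32));print(len(Q),rc);print("bench z",np.median(C[...,2][abs(C[...,2])<.02]))
E
```

```text
w1 1991 M [0.6202 0.0794 0.2441] u [-0.7834  0.3884 -0.4853] L 0.07228076011296994 sd 0.00112498316330904 u.n -0.07450425087064418 hub [0.6421 0.0702 0.2309]
4888 ((0.5813248753547668, 0.08987896144390106), (0.17491383850574493, 0.13462863862514496), 72.07246398925781)
bench z 0.0003831344006667292
top0 196 M [0.6204 0.0807 0.2454] u [-0.783   0.395  -0.4805] L 0.06450608494442145 sd 0.0018464173641965977 u.n -0.06948812278889431 hub [0.6422 0.0714 0.2322]
scene0 99 M [0.6221 0.0801 0.2448] u [-0.7785  0.3895 -0.4921] L 0.060140840140568474 sd 0.0023155266922480176 u.n -0.08252326057671745 hub [0.644  0.0709 0.2315]
```

The fit shows the handle starting about 0.07 rad raised. That puts the hinge at (0.582, 0.098, 0.220) and the hub at z = 0.228, which matches the given 227 mm. Next I'll descend and grip lightly.

```bash
python3 drive.py '0 -0.003 0.05 0 0.7; 0 -0.003 0.1 0 0.7; 0 -0.003 0.13 0 0.7; 0 -0.003 0.148 0 0.7; 0 -0.003 0.148 0 0.7; 0 -0.003 0.148 0 0.7' 25; python3 drive.py '0 0 0 0 0.1; 0 0 0 0 0.1; 0 0 0 0 0.1; 0 0 0 0 0.1; 0 0 0 0 0.1; 0 0 0 0 0.1' 25
cat > arc.py <<'E'
from h import *
from station import manip
np.set_printoptions(precision=4,suppress=True)
n=np.array([-.4026,.1285,.9063]);ey=np.array([.304,.953,0]);dd=np.array([-.863,.2755,-.4226])
hub=np.array([.6437,.0697,.2276])
def tool(P,s): return (P-s["tcp_pos"])@Rot.from_quat(s["tool_rot"]).as_matrix()
E
python3 - <<'E'
from arc import *
s=manip.sense();hinge=np.array([.5818,.0984,.2203]);a=(hinge-hub-.022*n)/.065;a/=np.linalg.norm(a)
g=s["tcp_pos"]-[0,0,.006];v=g-hinge;print("rho",v@-a,v@n,v@np.cross(n,a),np.degrees(np.arctan2(a@ey,a@dd)))
rho=np.hypot(v@-a,v@n);t0=np.arctan2(v@n,v@-a)
for t in np.linspace(t0,1.62,19)[1:]:print(round(t,2),np.round(tool(s["tcp_pos"]+rho*((np.cos(t)-np.cos(t0))*-a+(np.sin(t)-np.sin(t0))*n),s),3))
E
```

```text
t: 2.55
tcp_pos: [0.6271, 0.0762, 0.2539]
tool_rot: [0.208, 0.978, 0.0, 0.0]
force: [0.6, -0.6, -0.3]
finger_gap: 0.697
gripper_force: 0.0
t: 3.15
tcp_pos: [0.6287, 0.0763, 0.2547]
tool_rot: [0.209, 0.978, 0.001, 0.002]
force: [3.7, 4.1, 2.6]
finger_gap: 0.283
gripper_force: 25.4
rho 0.05899655000560931 0.003999843774242419 -0.0009487622062748416 7.545079684384899
0.15 [ 0.003 -0.    -0.004]
0.24 [ 0.006 -0.    -0.008]
0.33 [ 0.009 -0.001 -0.012]
0.41 [ 0.013 -0.001 -0.016]
0.5 [ 0.017 -0.001 -0.019]
0.59 [ 0.021 -0.001 -0.022]
0.67 [ 0.025 -0.001 -0.024]
0.76 [ 0.03  -0.001 -0.027]
0.84 [ 0.035 -0.001 -0.028]
0.93 [ 0.04  -0.001 -0.03 ]
1.02 [ 0.045 -0.001 -0.03 ]
1.1 [ 0.05  -0.001 -0.031]
1.19 [ 0.055 -0.001 -0.031]
1.28 [ 0.06  -0.001 -0.03 ]
1.36 [ 0.065 -0.001 -0.029]
1.45 [ 0.07  -0.001 -0.028]
1.53 [ 0.075 -0.001 -0.026]
1.62 [ 0.079 -0.001 -0.024]
```

```bash
python3 drive.py '0.003 0 -0.004 0 0.1; 0.006 0 -0.008 0 0.1; 0.009 -0.001 -0.012 0 0.1; 0.013 -0.001 -0.016 0 0.1; 0.017 -0.001 -0.019 0 0.1; 0.021 -0.001 -0.022 0 0.1; 0.025 -0.001 -0.024 0 0.1; 0.03 -0.001 -0.027 0 0.1; 0.035 -0.001 -0.028 0 0.1; 0.04 -0.001 -0.03 0 0.1' 25;  python3 drive.py '0.005 0 0 0 0.1; 0.01 0 -0.001 0 0.1; 0.015 0 -0.001 0 0.1; 0.02 0 0 0 0.1; 0.025 0 0.001 0 0.1; 0.03 0 0.002 0 0.1; 0.035 0 0.004 0 0.1; 0.039 0 0.006 0 0.1;0.041 0 0.007 0 0.1;0.041 0 0.007 0 0.1' 25
python3 - <<'E'
from arc import *
s=manip.sense();print(s["force"],s["ft_torque"])
for nm in("scene","top","wrist"):
    s=manip.sense();d=manip.snapshot(nm);d.update(tcp=s["tcp_pos"],rot=s["tool_rot"]);np.savez(f"pics/{nm}2.npz",**d)
    C=wcloud(d) if nm=="wrist" else cloud(d);r,_=masks(d);P=C[r];P=P[(abs(P[:,2]-.26)<.06)&(np.hypot(P[:,0]-.57,P[:,1]-.1)<.07)]
    if len(P)>15:
        M,u,L,sd=fitcyl(P);u*=np.sign(u[2]);print(nm,len(P),M,u,L,sd,"u.n",u@n,"hinge?",M-.049*u)
    cv2.imwrite(f"pics/{nm}2.png",d["pixels"][...,::-1])
a=cv2.imread("pics/scene2.png")[150:290,200:350];b=cv2.imread("pics/wrist2.png")[40:320,130:430]
cv2.imwrite("pics/c2.png",np.hstack([cv2.resize(a,(400,373)),cv2.resize(b,(400,373))]))
E
```

```text
t: 4.15
tcp_pos: [0.5934, 0.0904, 0.2847]
tool_rot: [0.209, 0.978, 0.001, 0.005]
force: [6.6, 1.2, -1.3]
finger_gap: 0.283
gripper_force: 25.0
t: 5.15
tcp_pos: [0.5555, 0.1068, 0.2813]
tool_rot: [0.209, 0.978, 0.0, 0.005]
force: [-1.9, -0.7, 18.2]
finger_gap: 0.276
gripper_force: 29.4
[-1.9339 -0.6937 18.1641] [ 0.0995 -0.1127  0.0593]
wrist 3032 [0.5654 0.1001 0.2761] [-0.2239  0.0487  0.9734] 0.05343547669900206 0.002224931246952757 u.n 0.9785866554939276 hinge? [0.5763 0.0977 0.2284]
```

View pics/c2.png

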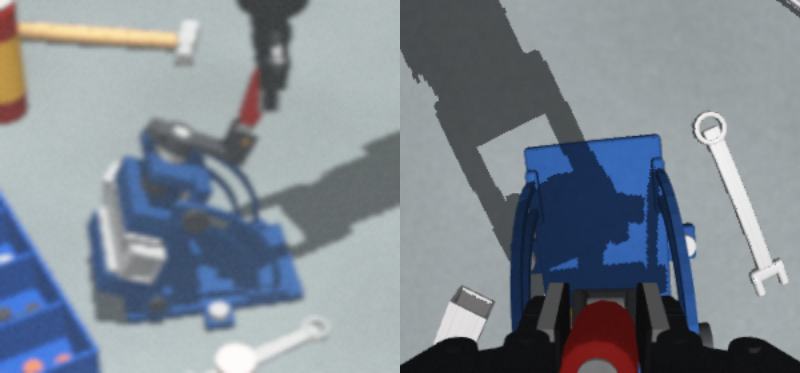

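The handle is out: in the left tile the red grip stands up from the fork at (243,130), and the measured grasp direction is parallel to the screw axis. I'll compute the winding circle.

```bash
cat >> arc.py <<'E'
def a_of(f): f=np.radians(f); return np.cos(f)*dd+np.sin(f)*ey
def rows(f0,f1,step,bias=.0015,cmd_err=np.zeros(3)):
    # circle about centre given by C.npy ; rows relative to commanded pose = measured - cmd_err (tool axes)
    s=manip.sense();C=np.load("C.npy")
    for f in np.arange(f0+step,f1+.1,step):
        p=tool(C+(.065+bias)*a_of(f),s)+cmd_err
        print(int(f),*np.round(p,3))
def ang(s):
    v=s["tcp_pos"]-np.load("C.npy");return np.degrees(np.arctan2(v@ey,v@dd)),np.hypot(v@ey,v@dd),v@n
E
python3 - <<'E'
from arc import *
s=manip.sense();np.save("C.npy",s["tcp_pos"]-.065*a_of(7.5));print(np.load("C.npy")-hub-.0835*n)
rows(7.5,380,15,cmd_err=np.array([-.0031,0,-.0047]))
E
```

```text
[-0.0016  0.0005  0.0053]
22 -0.004 0.017 -0.006
37 -0.01 0.033 -0.009
52 -0.02 0.046 -0.015
67 -0.032 0.057 -0.021
82 -0.047 0.063 -0.028
97 -0.063 0.065 -0.035
112 -0.079 0.062 -0.042
127 -0.093 0.055 -0.048
142 -0.106 0.044 -0.053
157 -0.115 0.03 -0.057
172 -0.121 0.013 -0.059
187 -0.123 -0.004 -0.059
202 -0.121 -0.021 -0.057
217 -0.115 -0.037 -0.053
232 -0.105 -0.05 -0.048
247 -0.092 -0.06 -0.042
262 -0.078 -0.067 -0.035
277 -0.062 -0.068 -0.028
292 -0.046 -0.066 -0.021
307 -0.032 -0.058 -0.015
322 -0.019 -0.047 -0.01
337 -0.01 -0.033 -0.006
352 -0.004 -0.017 -0.004
367 -0.002 0.0 -0.004
```

```bash
python3 drive.py '-0.002 0.008 -0.004 0 0.1; -0.004 0.017 -0.006 0 0.1; -0.01 0.033 -0.009 0 0.1; -0.02 0.046 -0.015 0 0.1; -0.032 0.057 -0.021 0 0.1; -0.047 0.063 -0.028 0 0.1; -0.063 0.065 -0.035 0 0.1; -0.063 0.065 -0.035 0 0.1' 60
python3 - <<'E'
from arc import *
s=manip.sense();print(ang(s),s["force"],s["ft_torque"], "err tool",tool(s["tcp_pos"]*0+np.load("C.npy")+.0665*a_of(97.5),s)); f=s["force"];a=a_of(97.5);print(f@a,f@np.cross(a,n),f@n)
E
```

```text
t: 6.1
tcp_pos: [0.6367, 0.1411, 0.3131]
tool_rot: [0.209, 0.978, -0.0, -0.0]
force: [-2.8, 1.7, 7.4]
finger_gap: 0.274
gripper_force: 58.6
(np.float64(98.37335536186374), np.float64(0.06652853862460895), np.float64(0.0005121280387350645)) [-2.7994  1.6556  7.4311] [0.2871 0.1361 0.1592] err tool [0.0007 0.0001 0.0009]
0.7555227303132507 0.17040310611370124 8.074586874207018
```

```bash
python3 drive.py '-0.016 -0.003 -0.007 0 0.1; -0.03 -0.01 -0.013 0 0.1; -0.043 -0.021 -0.018 0 0.1; -0.052 -0.035 -0.022 0 0.1; -0.058 -0.052 -0.024 0 0.1; -0.06 -0.069 -0.024 0 0.1; -0.058 -0.086 -0.022 0 0.1; -0.052 -0.102 -0.018 0 0.1; -0.052 -0.102 -0.018 0 0.1' 60
python3 - <<'E'
from arc import *
s=manip.sense();print(ang(s)); f=s["force"];a=a_of(217.5);print(f@a,f@np.cross(a,n),f@n,s["ft_torque"]); print(a_of(0)@np.cross(a_of(-90),n))
E
```

```text
t: 7.0
tcp_pos: [0.6338, 0.0323, 0.3276]
tool_rot: [0.208, 0.978, 0.004, -0.011]
force: [-15.2, 13.1, 3.3]
finger_gap: 0.271
gripper_force: 60.7
(np.float64(-138.22065565832452), np.float64(0.058070787455865934), np.float64(0.000828769939217464))
-16.93937126591554 3.1548138521593545 10.760412272702617 [2.2881 1.9221 0.1479]
0.9999315879799999
```

Radial force is 17 N at 218°, more than expected, so I'll take a look.

Run:
```python
from arc import *
s=manip.sense();print(s["t"],s["tcp_pos"],s["force"],s["q"])
ts=[]
for nm,(a,b,c,e) in {"scene":(200,130,340,270),"top":(215,130,315,230)}.items():
    d=manip.snapshot(nm);np.savez(f"pics/{nm}3.npz",**d);ts.append(cv2.resize(d["pixels"][b:e,a:c,::-1],(400,400),interpolation=2))
s=manip.sense();d=manip.snapshot("wrist");d.update(tcp=s["tcp_pos"],rot=s["tool_rot"]);np.savez("pics/wrist3.npz",**d)
print(s["tcp_pos"])
cv2.imwrite("pics/c3.png",np.hstack(ts));C=cloud(dict(np.load("pics/scene3.npz")));r,_=masks(dict(np.load("pics/scene3.npz")))
P=C[r];P=P[(abs(P[:,2]-.28)<.08)&(np.hypot(P[:,0]-.634,P[:,1]-.032)<.08)];print(len(P))
if len(P)>10: M,u,L,sd=fitcyl(P);print(M,u,L,sd,u@n)
```

```text
7.0 [0.6338 0.0323 0.3276] [-15.2163  13.0596   3.2618] [-0.1292  0.4794  1.3025  0.0101  1.3812 -1.2832]
[0.6339 0.0324 0.3276]
0
```

View pics/c3.png

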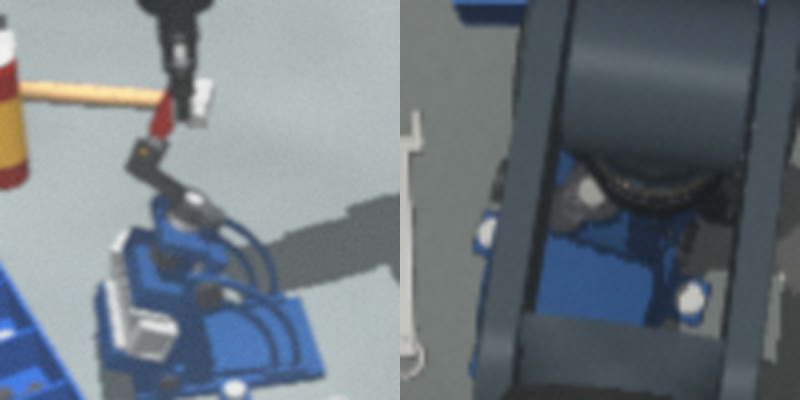

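The left tile shows the crank turned: hub face at (195,205), fork at (147,152), grip leaning at (162,115). The right tile shows the hub disc at (592,192). I'll cast rays to check the hub and the crank angle.

Run:
```python
from arc import *
def ray(d,u,v):
    f=210/np.tan(np.radians(d["fov_y"])/2);r=np.array([(u-d["cx"])/f,(v-d["cy"])/f,1])@d["R"];c=-d["R"].T@d["t"];return c,r/np.linalg.norm(r)
def plane(cr,p,m): c,r=cr;return c+r*((p-c)@m/(r@m))
S=dict(np.load("pics/scene3.npz"));T=dict(np.load("pics/top3.npz"))
h1=plane(ray(S,268.3,201.8),hub,n);h2=plane(ray(T,263,178),hub,n);print("hub",h1,h2)
c1,r1=ray(S,268.3,201.8);c2,r2=ray(T,263,178);k=np.linalg.lstsq(np.c_[r1,-r2],c2-c1,rcond=None)[0];print("tri",c1+k[0]*r1,c2+k[1]*r2)
g=plane(ray(S,251.5,183.2),hub+.022*n,n);v=g-hub;print("fork",g,np.degrees(np.arctan2(v@ey,v@dd)),np.hypot(v@ey,v@dd))
s=manip.sense();gp=s["tcp_pos"]-[0,0,.006];w=gp-g;print("grasp-fork",w,np.linalg.norm(w),w@n,w@a_of(218),w@np.cross(a_of(218),n))
```

```text
hub [0.6474 0.0826 0.2274] [0.6414 0.0713 0.2264]
tri [0.642  0.0719 0.2178] [0.6426 0.0716 0.2179]
fork [0.6746 0.0322 0.2709] -154.47593633344061 0.061259338235709296
grasp-fork [-0.0407  0.0003  0.0507] 0.06502369488787652 0.062387646871612336 -0.0033694862130508475 0.01801042954533493
```

Run:
```python
from arc import *
for k in (2,3):
    d=dict(np.load(f"pics/wrist{k}.npz"));C=wcloud(d);r,_=masks(d);R=Rot.from_quat(d["rot"]).as_matrix()
    P=C[r];P=P[np.linalg.norm(P-d["tcp"],axis=1)<.07];M,u,L,sd=fitcyl(P);u*=np.sign(u[2])
    t=(d["tcp"][2]-.003-M[2])/u[2];print(k,len(P),"u",u,u@n,"sd",sd,"at grasp, tool:",R.T@(M+t*u-d["tcp"]))
    # direction fixed to n
    g=lambda p:np.linalg.norm(np.cross(P-np.r_[p,d["tcp"][2]-.003],n),axis=1)-.0125
    s=least_squares(g,d["tcp"][:2],loss="soft_l1",f_scale=.002);print("  n-fixed:",R.T@(np.r_[s.x,d["tcp"][2]-.003]-d["tcp"]),np.std(g(s.x)))
    Q=(P-d["tcp"])@R;print("  red tool-range",np.percentile(Q,[1,50,99],axis=0).tolist())
```

```text
2 3029 u [-0.2239  0.0487  0.9734] 0.9785866554939276 sd 0.002224931246952757 at grasp, tool: [-0.0112 -0.0022  0.0031]
  n-fixed: [-0.0119 -0.0023  0.0031] 0.003110401793714321
  red tool-range [[-0.014732873634283812, -0.013209962986384322, -0.020508731936367285], [-0.0012271051524069367, -0.001322333418978229, -0.01482697905146016], [0.0055180771600077776, 0.00950255799721633, 0.03610003780723499]]
3 2075 u [0.6665 0.7223 0.1844] -0.008357554942449523 sd 0.002872332587973694 at grasp, tool: [ 0.0105 -0.046   0.0032]
  n-fixed: [-0.0095 -0.0029  0.0028] 0.0021380591454919864
  red tool-range [[-0.009643935972667588, -0.012844625371607675, -0.020358828218905337], [0.0021211491931390145, -0.0013289100666754275, -0.014669193165458073], [0.010010890688381941, 0.008842150984678694, 0.02608481353657796]]
```

The wrist depth shows the handle sitting about 10 mm off the pad centre in tool -x, because the pads slid during the swing. That accounts for the radial pull. I'll relieve the load, open and regrip centred.

Run:
```python
from arc import *
s=manip.sense();c=tool(np.load("C.npy")+.0665*a_of(217.5),s);print("cmd rel meas (tool)",c,"-> relieve rows",-c)
```

```text
cmd rel meas (tool) [-0.0089 -0.001  -0.0034] -> relieve rows [0.0089 0.001  0.0034]
```

```bash
python3 drive.py '0.004 0 0.002 0 0.1; 0.009 0.001 0.002 0 0.1; 0.009 0.001 0.002 0 0.1; 0.009 0.001 0.002 0 0.5; 0.009 0.001 0.002 0 0.5; 0.009 0.001 0.002 0 0.5; 0.005 0 0.002 0 0.5; 0 0 0.002 0 0.5; 0 0 0.002 0 0.5; 0 0 0.002 0 0.5' 60
cat > look.py <<'E'
from arc import *
def look(tag):
    s=manip.sense();d=manip.snapshot("wrist");d.update(tcp=s["tcp_pos"],rot=s["tool_rot"]);np.savez(f"pics/{tag}.npz",**d)
    C=wcloud(d);r,_=masks(d);R=Rot.from_quat(d["rot"]).as_matrix()
    P=C[r];P=P[np.linalg.norm(P-d["tcp"],axis=1)<.07];z=d["tcp"][2]-.003
    M,u,L,sd=fitcyl(P);u=u*np.sign(u[2]);print(tag,len(P),"u",u,"u.n",u@n,sd,"free:",R.T@(M+(z-M[2])/u[2]*u-d["tcp"]))
    g=lambda p:np.linalg.norm(np.cross(P-np.r_[p,z],n),axis=1)-.0125
    f=least_squares(g,d["tcp"][:2],loss="soft_l1",f_scale=.002);print(" n-fixed tool:",R.T@(np.r_[f.x,z]-d["tcp"]),np.std(g(f.x)))
    q=P-d["tcp"];print(" along n range",np.percentile(q@n,[1,99]))
    cv2.imwrite(f"pics/{tag}.png",d["pixels"][...,::-1])
E
python3 -c "
from look import *
look('wrist4')"
```

```text
t: 8.15
tcp_pos: [0.6427, 0.0266, 0.3271]
tool_rot: [0.209, 0.978, -0.0, -0.0]
force: [-1.5, 0.2, -0.9]
finger_gap: 0.5
gripper_force: 0.0
wrist4 2065 u [0.8484 0.4219 0.3197] u.n 0.0024334783841902558 0.0013396408895494237 free: [ 0.0239 -0.0197  0.003 ]
 n-fixed tool: [ 0.0018 -0.0003  0.003 ] 0.0020352352859443917
 along n range [0.0147 0.0209]
```

View pics/wrist4.png

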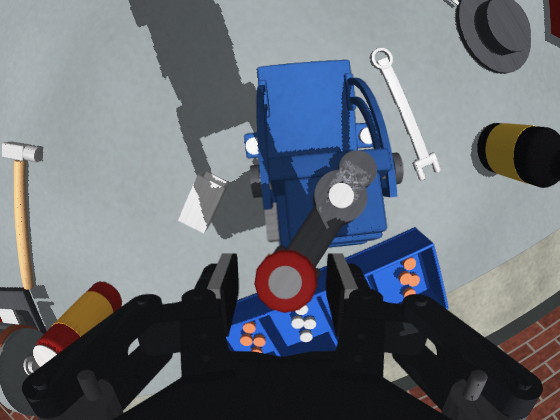

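The tip's red annulus faces the camera, centred at (286,281) between the pads (225 and 340). The hub disc is at (341,195). The visible red is the end cap, so I'll fit it as a disc, redoing the earlier views too.

```bash
cat >> look.py <<'E'
def cap(tag):
    d=dict(np.load(f"pics/{tag}.npz"));C=wcloud(d);r,_=masks(d);R=Rot.from_quat(d["rot"]).as_matrix()
    P=C[r];P=P[np.linalg.norm(P-d["tcp"],axis=1)<.07]
    t=np.percentile(P@n,97);Q=P
    c=P[P@n>t-.006].mean(0);m=n
    for _ in range(8):
        Q=P[(abs((P-c)@m)<.003)];c=Q.mean(0);m=np.linalg.svd(Q-c)[2][2];m*=np.sign(m[2])
    e1=np.cross(m,[0,1,0]);e1/=np.linalg.norm(e1);e2=np.cross(m,e1);xy=np.c_[(Q-c)@e1,(Q-c)@e2].astype(np.float32)
    (x,y),rad=cv2.minEnclosingCircle(xy);T=c+x*e1+y*e2
    print(tag,len(Q),"tip",T,"rad",rad,"normal",m,"deg off n",np.degrees(np.arccos(m@n)))
    v=T-hub;print("  tip rel hub: phi",np.degrees(np.arctan2(v@ey,v@dd)),"r",np.hypot(v@ey,v@dd),"n",v@n)
    g=T-m*((T[2]-d["tcp"][2]+.003)/m[2]);print("  axis at grasp height, tool:",R.T@(g-d["tcp"]),"depth along handle",(T-g)@m)
    return T,m
E
python3 -c "
from look import *
[cap(t) for t in('wrist2','wrist3','wrist4')]"
```

```text
wrist2 1779 tip [0.5583 0.1024 0.2987] rad 0.011776783503592014 normal [-0.2879  0.0954  0.9529] deg off n 7.350366669637624
  tip rel hub: phi 5.609876498631047 r 0.052928142188564065 n 0.10301809474524329
  axis at grasp height, tool: [-0.0108 -0.0022  0.0031] depth along handle 0.021383066256197295
wrist3 1835 tip [0.6322 0.0299 0.3432] rad 0.011722701601684093 normal [-0.4028  0.1283  0.9063] deg off n 0.264935272588944
  tip rel hub: phi -140.29815012928168 r 0.06482693630096031 n 0.10430171834708864
  axis at grasp height, tool: [-0.0082 -0.002   0.0028] depth along handle 0.020523682577297003
wrist4 2028 tip [0.6314 0.0314 0.3427] rad 0.011752421036362648 normal [-0.4085  0.1399  0.902 ] deg off n 0.822113040825736
  tip rel hub: phi -140.32364016608747 r 0.06305577133516539 n 0.10432164492545934
  axis at grasp height, tool: [0.0035 0.0006 0.003 ] depth along handle 0.020540566458303065
```

The cap fit is clean: the tip is at n = 104.3 mm (104 expected) and r = 63–65 mm, with the handle now fully out (under 1° off) and the crank at 219.7°. I'll regrip centred and plan from here.

```bash
python3 drive.py '0.003 0.001 0 0 0.5; 0.003 0.001 0 0 0.1; 0.003 0.001 0 0 0.1; 0.003 0.001 0 0 0.1; 0.003 0.001 0 0 0.1; 0.003 0.001 0 0 0.1' 80
python3 - <<'E'
from look import *
s=manip.sense();look('wrist5');T,m=cap('wrist5')
# commanded TCP: previous measured (unloaded) + 3mm x,1mm y
R=Rot.from_quat(s["tool_rot"]).as_matrix();cmd=np.array([.6427,.0266,.3271])+R@[.003,.001,0]
v=T-hub;phi=np.degrees(np.arctan2(v@ey,v@dd));print("phi",phi,"cmd-meas",(cmd-s["tcp_pos"])@R)
off=s["tcp_pos"]-T; np.save("C.npy",hub+.104*n+off)
print("pred err",tool(np.load("C.npy")+.065*a_of(phi),s))
rows(phi,phi+360,15,bias=.001,cmd_err=-(cmd-s["tcp_pos"])@R)
E
```

```text
t: 8.8
tcp_pos: [0.6397, 0.03, 0.3276]
tool_rot: [0.209, 0.978, 0.001, -0.001]
force: [-2.8, 4.1, 3.5]
finger_gap: 0.268
gripper_force: 78.9
wrist5 2036 u [0.8972 0.2183 0.3839] u.n 0.014782964679360286 0.0014435250776440108 free: [ 0.019  -0.0136  0.003 ]
 n-fixed tool: [-0.0008 -0.0028  0.003 ] 0.002043186291094468
 along n range [0.0097 0.0188]
wrist5 1961 tip [0.6305 0.0314 0.3422] rad 0.011783191002905369 normal [-0.4113  0.1542  0.8984] deg off n 1.6392090869019211
  tip rel hub: phi -139.63869211175415 r 0.062492887334454836 n 0.10426159841848355
  axis at grasp height, tool: [ 0.0004 -0.0019  0.003 ] depth along handle 0.019636531243878604
phi -139.63869211175415 cmd-meas [-0.0011 -0.0009  0.0005]
pred err [-0.002  -0.0014 -0.0006]
-124 0.009 -0.014 0.004
-109 0.021 -0.023 0.011
-94 0.036 -0.029 0.018
-79 0.052 -0.029 0.025
-64 0.067 -0.026 0.032
-49 0.081 -0.018 0.038
-34 0.093 -0.006 0.043
-19 0.102 0.008 0.046
-4 0.107 0.024 0.048
10 0.108 0.042 0.048
25 0.105 0.058 0.045
40 0.098 0.074 0.041
55 0.088 0.086 0.036
70 0.075 0.096 0.03
85 0.06 0.101 0.022
100 0.045 0.102 0.015
115 0.03 0.098 0.008
130 0.016 0.091 0.002
145 0.004 0.079 -0.003
160 -0.005 0.065 -0.006
175 -0.01 0.048 -0.008
190 -0.011 0.031 -0.007
205 -0.008 0.014 -0.005
220 -0.002 -0.001 -0.001
```

```bash
cat > chk.py <<'E'
from arc import *
import sys
s=manip.sense();f=s["force"];p,r,h=ang(s);a=a_of(p);print("phi %.1f r %.4f h %.4f  radial %.1f tang(push-back) %.1f axial %.1f"%(p,r,h,f@a,f@np.cross(a,n),f@n))
E
python3 drive.py '0.009 -0.014 0.004 0 0.1; 0.021 -0.023 0.011 0 0.1; 0.036 -0.029 0.018 0 0.1; 0.052 -0.029 0.025 0 0.1; 0.067 -0.026 0.032 0 0.1; 0.067 -0.026 0.032 0 0.1' 80; python3 chk.py
python3 drive.py '0.014 0.008 0.006 0 0.1; 0.026 0.02 0.011 0 0.1; 0.035 0.034 0.014 0 0.1; 0.04 0.05 0.016 0 0.1;0.04 0.05 0.016 0 0.1' 80; python3 chk.py; python3 -c "
from look import *
look('wrist6');cap('wrist6')"
```

```text
t: 9.45
tcp_pos: [0.5707, 0.0324, 0.2968]
tool_rot: [0.209, 0.978, 0.0, 0.004]
force: [4.2, 2.0, 2.1]
finger_gap: 0.267
gripper_force: 78.4
phi -66.5 r 0.0645 h 0.0004  radial -4.4 tang(push-back) -2.4 axial 0.5
t: 9.95
tcp_pos: [0.566, 0.0524, 0.2916]
tool_rot: [0.199, 0.978, -0.051, 0.026]
force: [8.9, -80.3, 31.5]
finger_gap: 0.27
gripper_force: 124.8
phi -47.9 r 0.0559 h 0.0003  radial 26.0 tang(push-back) -81.5 axial 14.7
wrist6 2434 u [-0.2917  0.1795  0.9395] u.n 0.9919886725654242 0.002462650274813342 free: [-0.0139 -0.0076  0.0047]
 n-fixed tool: [-0.0146 -0.0066  0.0047] 0.003039780210839129
 along n range [-0.0357  0.0187]
wrist6 1592 tip [0.5684 0.0466 0.3112] rad 0.011867038905620575 normal [-0.2999  0.2771  0.9128] deg off n 10.37444107749813
  tip rel hub: phi -62.63995430359415 r 0.05058333298150726 n 0.10313049376919477
  axis at grasp height, tool: [-0.0138 -0.0075  0.0047] depth along handle 0.02477584472657777
```

Solid resistance came in at about −65°, after roughly 288° of winding (4.0 mm of jaw travel), with an 80 N push. I'll back the load off, open, and check the handle and crank.

```bash
python3 drive.py '-0.012 -0.016 -0.005 0 0.1; -0.025 -0.032 -0.01 0 0.1; -0.038 -0.046 -0.015 0 0.1; -0.038 -0.046 -0.015 0 0.1; -0.038 -0.046 -0.015 0 0.5; -0.038 -0.046 -0.015 0 0.5; -0.038 -0.046 -0.015 0 0.5' 80; python3 -c "
from look import *
look('wrist7');T,m=cap('wrist7');h=T-.082*m-hub;print('hinge phi',np.degrees(np.arctan2(h@ey,h@dd)),np.hypot(h@ey,h@dd),h@n)"
```

```text
t: 10.7
tcp_pos: [0.5675, 0.0368, 0.2933]
tool_rot: [0.209, 0.978, -0.001, -0.001]
force: [-0.4, -0.5, -0.3]
finger_gap: 0.499
gripper_force: 0.0
wrist7 2394 u [-0.3261  0.1582  0.932 ] u.n 0.9962940625014175 0.0022789825040842094 free: [-0.0141 -0.0027  0.003 ]
 n-fixed tool: [-0.015  -0.0018  0.003 ] 0.0023950052635578183
 along n range [-0.0288  0.0201]
wrist7 1962 tip [0.5687 0.0337 0.3144] rad 0.011728479526937008 normal [-0.3922  0.1871  0.9007] deg off n 3.436990541504854
  tip rel hub: phi -72.34313275608176 r 0.05990314305794304 n 0.10420820648678406
  axis at grasp height, tool: [-0.0139 -0.0026  0.003 ] depth along handle 0.026727615206039782
hinge phi -74.30669838850797 0.06432470715917069 0.022355697320623504
```

View pics/wrist7.png

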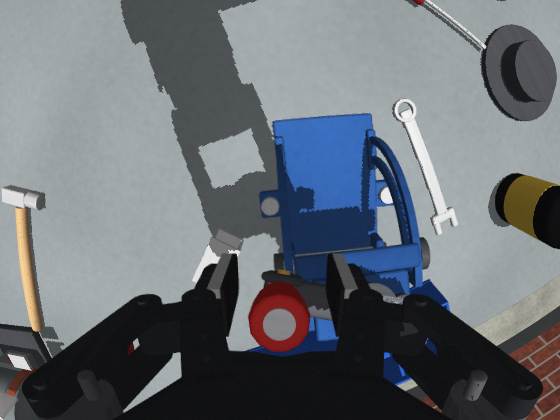

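The crank was dragged back about 9° as I backed off, because the handle had slipped 14 mm in the pads; the picture shows the tip at (280,320), below the pad line. I'll recentre and grip at full force.

```bash
python3 drive.py '-0.007 -0.001 0 0 0.5; -0.014 -0.002 0.002 0 0.5; -0.014 -0.002 0.002 0 0.5; -0.014 -0.002 0.002 0 0.1; -0.014 -0.002 0.002 0 0.1; -0.014 -0.002 0.002 0 0.1; -0.014 -0.002 0.002 0 0.1; -0.014 -0.002 0.002 0 0.1' 120
python3 - <<'E'
from look import *
s=manip.sense();look('wrist8');T,m=cap('wrist8')
R=Rot.from_quat(s["tool_rot"]).as_matrix();cmd=np.array([.5675,.0368,.2933])+R@[-.014,-.002,.002]
h=T-.082*m-hub;phi=np.degrees(np.arctan2(h@ey,h@dd));print("hinge phi",phi,"cmd-meas",(cmd-s["tcp_pos"])@R)
print("handle axis dist",)
C=s["tcp_pos"]-T+hub+.104*n; np.save("C.npy",C);print("pred err",tool(C+.065*a_of(phi),s))
rows(phi,phi+90,5,bias=.002,cmd_err=-(cmd-s["tcp_pos"])@R)
E
```

```text
t: 11.55
tcp_pos: [0.5801, 0.0294, 0.2924]
tool_rot: [0.209, 0.978, -0.0, 0.0]
force: [-0.5, -1.5, -0.0]
finger_gap: 0.267
gripper_force: 117.4
wrist8 2339 u [-0.1905 -0.9746  0.1181] u.n 0.05852195104996463 0.0014977344582117601 free: [0.0361 0.1225 0.0029]
 n-fixed tool: [-0.0017  0.0001  0.003 ] 0.0020690395141899657
 along n range [0.0183 0.0269]
wrist8 2254 tip [0.5686 0.0333 0.3144] rad 0.01177670992910862 normal [-0.3816  0.1805  0.9065] deg off n 3.224688847889364
  tip rel hub: phi -72.53996757426344 r 0.0602469490682641 n 0.10423576725560364
  axis at grasp height, tool: [ 0.0004 -0.0013  0.003 ] depth along handle 0.027644526938795485
hinge phi -73.4778190531384 cmd-meas [ 0.0005 -0.0004  0.0011]
handle axis dist
pred err [-0.0003 -0.0049  0.0004]
-68 0.005 -0.005 0.002
-63 0.01 -0.003 0.004
-58 0.015 -0.001 0.006
-53 0.019 0.002 0.008
-48 0.024 0.005 0.01
-43 0.028 0.009 0.012
-38 0.032 0.013 0.014
-33 0.036 0.017 0.015
-28 0.039 0.022 0.016
-23 0.042 0.027 0.017
-18 0.044 0.032 0.018
-13 0.046 0.037 0.019
-8 0.048 0.043 0.019
-3 0.049 0.049 0.02
1 0.05 0.054 0.02
6 0.05 0.06 0.02
11 0.05 0.066 0.019
16 0.049 0.072 0.019
```

```bash
python3 drive.py '0.003 -0.004 0.001 0 0.1; 0.006 -0.004 0.003 0 0.1; 0.01 -0.003 0.004 0 0.1; 0.015 -0.002 0.006 0 0.1; 0.02 0 0.008 0 0.1; 0.025 0.002 0.01 0 0.1; 0.03 0.004 0.012 0 0.1; 0.03 0.004 0.012 0 0.1' 120; python3 chk.py; python3 -c "
from look import *
T,m=(look('wrist9'),cap('wrist9'))[1];h=T-.082*m-hub;print('hinge phi',np.degrees(np.arctan2(h@ey,h@dd)),np.hypot(h@ey,h@dd),h@n)"
```

```text
t: 12.4
tcp_pos: [0.5697, 0.0373, 0.287]
tool_rot: [0.209, 0.978, -0.004, 0.022]
force: [22.5, -18.9, 2.5]
finger_gap: 0.265
gripper_force: 118.7
phi -59.4 r 0.0617 h 0.0005  radial -3.4 tang(push-back) -27.8 axial -9.2
wrist9 2631 u [-0.34    0.1278  0.9317] u.n 0.9977079152905082 0.0022762756990193133 free: [-0.0035 -0.0026  0.0032]
 n-fixed tool: [-0.0046 -0.002   0.0032] 0.0021753513968694803
 along n range [-0.0202  0.0265]
wrist9 2223 tip [0.5605 0.0382 0.3102] rad 0.011704256758093834 normal [-0.4     0.1615  0.9022] deg off n 1.9311259601153519
  tip rel hub: phi -63.01473203661431 r 0.062071844034425915 n 0.10432144721349094
  axis at grasp height, tool: [-0.0036 -0.0025  0.0032] depth along handle 0.029121995176632706
hinge phi -64.64015700455398 0.06414679910403828 0.02236801854798401
```

```bash
python3 drive.py '0.004 0.001 0.002 0 0.1; 0.008 0.003 0.003 0 0.1; 0.012 0.004 0.005 0 0.1; 0.016 0.005 0.006 0 0.1; 0.016 0.005 0.006 0 0.1' 120; python3 chk.py;  python3 -c "
from look import *
T,m=(look('wrist10'),cap('wrist10'))[1];h=T-.082*m-hub;print('hinge phi',np.degrees(np.arctan2(h@ey,h@dd)),np.hypot(h@ey,h@dd),h@n)"
```

```text
t: 12.95
tcp_pos: [0.568, 0.0391, 0.286]
tool_rot: [0.208, 0.977, -0.011, 0.037]
force: [34.8, -40.8, 7.4]
finger_gap: 0.262
gripper_force: 119.5
phi -56.9 r 0.0620 h 0.0006  radial -0.6 tang(push-back) -52.6 axial -12.6
wrist10 2801 u [-0.3565  0.1121  0.9275] u.n 0.9985689496087541 0.0023293553871904047 free: [-0.006  -0.0038  0.0035]
 n-fixed tool: [-0.0068 -0.0038  0.0036] 0.002365226100320859
 along n range [-0.0251  0.0266]
wrist10 2115 tip [0.5601 0.038  0.3101] rad 0.011743924580514431 normal [-0.3997  0.1689  0.9009] deg off n 2.3536868401514877
  tip rel hub: phi -62.8168249455127 r 0.06251468711458498 n 0.10433255306788618
  axis at grasp height, tool: [-0.006  -0.0039  0.0035] depth along handle 0.030048554989997943
hinge phi -64.80949340789176 0.06502517117949203 0.022401732162759095
```

```bash
python3 drive.py '0.004 0.001 0.002 0 0.1; 0.008 0.003 0.003 0 0.1; 0.012 0.004 0.005 0 0.1; 0.016 0.005 0.006 0 0.1; 0.016 0.005 0.006 0 0.1' 120; python3 chk.py;  python3 -c "
from look import *
T,m=(look('wrist11'),cap('wrist11'))[1];h=T-.082*m-hub;print('hinge phi',np.degrees(np.arctan2(h@ey,h@dd)),np.hypot(h@ey,h@dd),h@n)"
```

```text
t: 13.5
tcp_pos: [0.5658, 0.0416, 0.2848]
tool_rot: [0.207, 0.977, -0.017, 0.05]
force: [47.5, -63.9, 10.1]
finger_gap: 0.264
gripper_force: 122.3
phi -53.7 r 0.0624 h 0.0007  radial 0.2 tang(push-back) -78.2 axial -18.2
wrist11 2875 u [-0.3895  0.0813  0.9174] u.n 0.9987290949955061 0.0024621140426385026 free: [-0.0093 -0.0052  0.0041]
 n-fixed tool: [-0.0098 -0.006   0.0041] 0.0025397788638144214
 along n range [-0.027   0.0263]
wrist11 1923 tip [0.5601 0.0378 0.3101] rad 0.011904841288924217 normal [-0.4046  0.1773  0.8971] deg off n 2.8597260997699716
  tip rel hub: phi -63.00718931445986 r 0.06265341807160306 n 0.10432489090484005
  axis at grasp height, tool: [-0.0099 -0.0056  0.0041] depth along handle 0.03153226933353388
hinge phi -65.7163408266668 0.06538282497980201 0.022427007731323664
```

The crank holds at −65° against a 78 N tangential push (about 5 N·m), so the vise is tight. I'll ease the lead off while keeping a little forward bias, open, rise clear, and check that nothing slipped back.

```bash
python3 drive.py '-0.008 -0.001 -0.003 0 0.1; -0.016 -0.003 -0.006 0 0.1; -0.024 -0.005 -0.009 0 0.1; -0.032 -0.006 -0.012 0 0.1; -0.034 -0.007 -0.012 0 0.1; -0.034 -0.007 -0.012 0 0.6; -0.034 -0.007 -0.012 0 0.6; -0.034 -0.007 -0.012 0 0.6' 120; python3 chk.py; python3 -c "
from look import *
T,m=(look('wrist12'),cap('wrist12'))[1];h=T-.082*m-hub;print('hinge phi',np.degrees(np.arctan2(h@ey,h@dd)),np.hypot(h@ey,h@dd),h@n)"
```

```text
t: 14.35
tcp_pos: [0.5563, 0.048, 0.2797]
tool_rot: [0.209, 0.978, 0.0, -0.001]
force: [0.3, -1.0, -0.2]
finger_gap: 0.601
gripper_force: 0.0
phi -43.7 r 0.0680 h 0.0007  radial 0.3 tang(push-back) -1.0 axial -0.4
wrist12 1204 u [-0.3341  0.2977  0.8943] u.n 0.9832490009064564 0.0024412986903952416 free: [-0.013  -0.0072  0.003 ]
 n-fixed tool: [-0.0382 -0.0069  0.0029] 0.0005670205183444158
 along n range [-0.0292  0.0226]
wrist12 1107 tip [0.5738 0.0338 0.2851] rad 0.02765524946153164 normal [ 0.7974 -0.4345  0.4187] deg off n 89.84942199123182
  tip rel hub: phi -64.79426984737745 r 0.06133992876811244 n 0.07560493660296866
  axis at grasp height, tool: [-0.0038 -0.0044  0.003 ] depth along handle 0.019979963762894626
hinge phi -21.185397015300172 0.11462614471340812 0.07538943412424517
```

```bash
python3 drive.py '0.01 0 -0.03 0 0.6; 0.02 0 -0.07 0 0.6; 0.02 0 -0.1 0 0.3; 0.02 0 -0.1 0 0; 0.02 0 -0.1 0.15 0; 0.02 0 -0.1 0.29 0; 0.02 0 -0.1 0.29 0' 60
python3 - <<'E'
from look import *
s=manip.sense();d=manip.snapshot("wrist");d.update(tcp=s["tcp_pos"],rot=s["tool_rot"]);np.savez("pics/w13.npz",**d);cv2.imwrite("pics/w13.png",d["pixels"][...,::-1])
C=wcloud(d);r,_=masks(d);P=C[r];print(len(P));k=np.linalg.norm(P-[.56,.038,.29],axis=1)<.07;P=P[k];print(len(P))
M,u,L,sd=fitcyl(P[P@n<np.percentile(P@n,97)-.004]);u*=np.sign(u[2]);print("cyl",M,u,u@n,L,sd)
t=np.percentile(P@n,97);Q=P[P@n>t-.004];m=np.r_[Q.mean(0)];print("cap",len(Q),m);v=m-hub;print(np.degrees(np.arctan2(v@ey,v@dd)),np.hypot(v@ey,v@dd),v@n)
E
```

```text
t: 15.1
tcp_pos: [0.5382, 0.0563, 0.379]
tool_rot: [0.347, 0.938, -0.0, -0.001]
force: [-0.0, -0.4, -0.0]
finger_gap: 0.002
gripper_force: 0.0
1415
0Traceback (most recent call last):
  File "<stdin>", line 4, in <module>
    return _quantile_unchecked(
        a, q, axis, out, overwrite_input, method, keepdims, weights)
    return _ureduce(a,
                    func=_quantile_ureduce_func,
    ...<5 lines>...
                    overwrite_input=overwrite_input,
                    method=method)
    r = func(a, **kwargs)
    result = _quantile(arr,
                       quantiles=q,
    ...<2 lines>...
                       out=out,
                       weights=wgt)
    slices_having_nans = np.isnan(arr[-1, ...])
                                  ~~~^^^^^^^^^
IndexError: index -1 is out of bounds for axis 0 with size 0
```

View pics/w13.png

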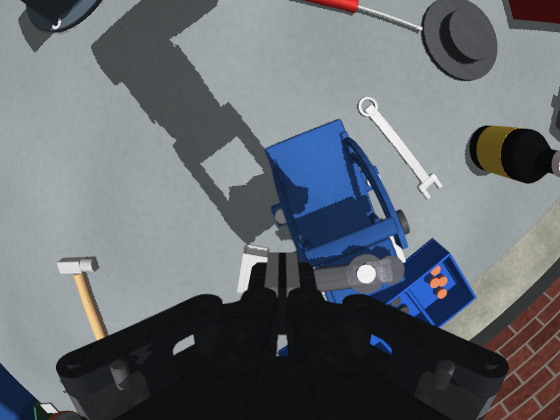

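The fingers hide the grip in this view; the hub disc is at (366,273) and the arm points left. I'll move to the pre-push side, which uncovers it.

```bash
cat > fold.py <<'E'
from look import *
def path(phi,s,th,rho=.070,rad=.0125,out=0.):
    a=a_of(phi);h=hub+.022*n+.065*a;t=np.radians(th);R=Rot.from_quat(s["tool_rot"]).as_matrix()
    P=h+rho*(-a*np.cos(t)+n*np.sin(t))+rad*(n*np.cos(t)+a*np.sin(t))
    ah=np.r_[a[:2],0];ah/=np.linalg.norm(ah);return P-R@[0,.0145,.022]+out*ah
E
python3 - <<'E'
from fold import *
s=manip.sense();print(Rot.from_quat(s["tool_rot"]).as_matrix()[:,1],a_of(-64.5));print(path(-64.5,s,90,out=.02)); print(tool(path(-64.5,s,90,out=.02),s))
E
```

```text
[ 0.6496  0.7602 -0.0014] [-0.6459 -0.7416 -0.1819]
[ 0.5341 -0.0021  0.3189]
[-0.0348 -0.047   0.0601]
```

```bash
python3 drive.py '0 -0.03 0 0 0; -0.02 -0.047 0 0 0; -0.035 -0.047 0.01 0 0; -0.035 -0.047 0.01 0 0; -0.035 -0.047 0.01 0 0' 60
python3 - <<'E'
from fold import *
s=manip.sense();d=manip.snapshot("wrist");d.update(tcp=s["tcp_pos"],rot=s["tool_rot"]);np.savez("pics/w14.npz",**d);cv2.imwrite("pics/w14.png",d["pixels"][...,::-1])
C=wcloud(d);r,_=masks(d);P=C[r];P=P[np.linalg.norm(P-[.565,.035,.29],axis=1)<.07];print(len(P))
if len(P)>50:
    t=np.percentile(P@n,98);print("n height",t-hub@n);cap("w14")
E
```

```text
t: 15.65
tcp_pos: [0.535, -0.0024, 0.3692]
tool_rot: [0.348, 0.938, 0.0, -0.001]
force: [-0.3, 0.2, -0.4]
finger_gap: 0.004
gripper_force: 0.0
1074
n height 0.10572736911544509
w14 171 tip [0.5698 0.0267 0.3171] rad 0.008237459696829319 normal [-0.4858 -0.2888  0.825 ] deg off n 25.022573600312043
  tip rel hub: phi -77.4897001116959 r 0.06502422004001152 n 0.10533141608250549
  axis at grasp height, tool: [0.0032 0.0128 0.003 ] depth along handle -0.05950624213033233
```

Run:
```python
from fold import *
d=dict(np.load("pics/w14.npz"));C=wcloud(d);r,_=masks(d);m_=r&(np.linalg.norm(C-[.565,.035,.29],axis=2)<.07);v,u=np.nonzero(m_);print("w14 px",u.min(),u.max(),v.min(),v.max());P=C[m_];k=P@n-hub@n;print(np.percentile(k,[2,25,50,75,98]))
Q=P[k<.098];M,uu,L,sd=fitcyl(Q);uu*=np.sign(uu[2]);print("side",len(Q),M,uu,uu@n,sd)
for nm in("scene","top"):
    d=manip.snapshot(nm);np.savez(f"pics/{nm}14.npz",**d);C=cloud(d);r,_=masks(d);P=C[r];P=P[np.linalg.norm(P-[.568,.033,.28],axis=1)<.07];print(nm,len(P))
    if len(P)>20:
        M,uu,L,sd=fitcyl(P);uu*=np.sign(uu[2]);print(M,uu,"off n",np.degrees(np.arccos(uu@n)),L,sd);T=M+uu*.033;h=T-.082*n-hub;print("phi tip",np.degrees(np.arctan2((T-hub)@ey,(T-hub)@dd)),"mid phi",np.degrees(np.arctan2((M-hub)@ey,(M-hub)@dd)),np.hypot((M-hub)@ey,(M-hub)@dd),(M-hub)@n)
```

```text
w14 px 342 388 230 268
[0.0602 0.0997 0.1037 0.1045 0.1057]
side 240 [0.5823 0.0283 0.2891] [-0.3501  0.2046  0.9141] 0.9956824124709793 0.00019778476072550004
scene 23
[0.5979 0.0469 0.2974] [-0.5293  0.3312  0.7811] off n 15.510497818023511 0.04825484643380776 0.0019163042457101302
phi tip -70.3020043833759 mid phi -84.00825375934495 0.03584107658568311 0.07878510712865995
top 0
```

Run:
```python
from fold import *
d=dict(np.load("pics/w14.npz"));C=wcloud(d);r,_=masks(d);P=C[r&(np.linalg.norm(C-[.565,.035,.29],axis=2)<.07)];k=P@n-hub@n
Q=P[k>.1];xy=np.c_[(Q-hub)@dd,(Q-hub)@ey].astype(np.float32);(x,y),rad=cv2.minEnclosingCircle(xy)
c=Q.mean(0);w=np.linalg.svd(Q-c)[2][2];print(len(Q),x,y,rad,"r",np.hypot(x,y),"phi",np.degrees(np.arctan2(y,x)),"normal",w*np.sign(w[2]))
```

```text
803 0.014984838664531708 -0.056635431945323944 0.01179737038910389 r 0.05858427725452849 phi -75.18003727582885 normal [-0.3908  0.1573  0.9069]
```

The crank has eased back to about −74° again, as after the first release. I'll regrip, load it to the stop, then back off in steps and measure, to tell natural easing from drag by my gripper.

```bash
python3 drive.py '0 0 -0.01 -0.1 0.3; -0.008 0.03 -0.01 -0.25 0.6; -0.017 0.055 -0.01 -0.35 0.6; -0.017 0.055 0.02 -0.35 0.6; -0.017 0.055 0.05 -0.35 0.6; -0.017 0.055 0.077 -0.35 0.6; -0.017 0.055 0.077 -0.35 0.6; -0.017 0.055 0.077 -0.35 0.1;-0.017 0.055 0.077 -0.35 0.1;-0.017 0.055 0.077 -0.35 0.1;-0.017 0.055 0.077 -0.35 0.1;-0.017 0.055 0.077 -0.35 0.1' 120
cat >> look.py <<'E'
def hinge(tag):
    look(tag);T,m=cap(tag);h=T-.082*n-hub;print("** hinge(n) phi",np.degrees(np.arctan2(h@ey,h@dd)));h=T-.082*m-hub;print("** hinge phi",np.degrees(np.arctan2(h@ey,h@dd)),np.hypot(h@ey,h@dd),h@n);return T,m
E
python3 - <<'E'
from look import *
T,m=hinge('w15');s=manip.sense();h=T-.082*m-hub;phi=np.degrees(np.arctan2(h@ey,h@dd))
t=np.cross(n,a_of(phi+4))*-1;R=Rot.from_quat(s["tool_rot"]).as_matrix();print("tangent",t,R.T@t,"radial",R.T@a_of(phi+4))
np.save("C.npy",s["tcp_pos"]-T+hub+.104*n)
E
python3 chk.py
```

```text
t: 17.0
tcp_pos: [0.5844, 0.0272, 0.2954]
tool_rot: [0.179, 0.984, -0.0, 0.002]
force: [-2.7, -1.4, 6.2]
finger_gap: 0.262
gripper_force: 117.4
w15 2305 u [ 0.4657 -0.8086  0.3596] u.n 0.03450488016525319 0.0015099410465593869 free: [0.0364 0.0205 0.0029]
 n-fixed tool: [ 0.002 -0.     0.003] 0.001988691039610917
 along n range [0.0184 0.0261]
w15 2245 tip [0.5706 0.0314 0.3156] rad 0.011650877073407173 normal [-0.3861  0.1735  0.906 ] deg off n 2.7591958771941587
  tip rel hub: phi -75.40125033093078 r 0.06069162410983493 n 0.1042858053003763
  axis at grasp height, tool: [ 0.0035 -0.0016  0.003 ] depth along handle 0.025617022031869868
** hinge(n) phi -75.39087104721035
** hinge phi -76.1498805530998 0.06454237290067996 0.02238087009713731
tangent [-0.7289  0.5542 -0.4024] [0.879  0.2611 0.3994] radial [ 0.2281 -0.9652  0.129 ]
phi -75.4 r 0.0607 h 0.0003  radial 1.3 tang(push-back) -0.4 axial 7.6
```

```bash
python3 drive.py '0.004 0.001 0.002 0 0.1;0.004 0.001 0.002 0 0.1' 120|grep force:; python3 chk.py; python3 drive.py '0.004 0.001 0.002 0 0.1;0.004 0.001 0.002 0 0.1' 120|grep force:; python3 chk.py; python3 drive.py '0.004 0.001 0.002 0 0.1;0.004 0.001 0.002 0 0.1' 120|grep force:; python3 chk.py;python3 drive.py '0.004 0.001 0.002 0 0.1;0.004 0.001 0.002 0 0.1' 120|grep force:; python3 chk.py;python3 -c "
from look import *
hinge('w16')"; python3 drive.py '0.005 0.002 0.002 0 0.1;0.01 0.004 0.004 0 0.1; 0.015 0.006 0.006 0 0.1; 0.02 0.008 0.008 0 0.1; 0.02 0.008 0.008 0 0.1' 120|grep force:; python3 chk.py;python3 -c "
from look import *
hinge('w17')"
```

```text
force: [0.5, -4.2, 7.7]
gripper_force: 117.9
phi -73.5 r 0.0607 h 0.0003  radial 2.3 tang(push-back) -5.7 axial 6.2
force: [-0.3, -4.9, 10.1]
gripper_force: 118.1
phi -69.8 r 0.0608 h 0.0003  radial 2.6 tang(push-back) -6.6 axial 8.7
force: [0.3, -3.8, 9.4]
gripper_force: 118.3
phi -65.8 r 0.0610 h 0.0003  radial 1.1 tang(push-back) -6.3 axial 8.0
force: [0.3, -4.3, 11.2]
gripper_force: 118.3
phi -62.0 r 0.0613 h 0.0003  radial 0.7 tang(push-back) -7.3 axial 9.5
w16 2336 u [-0.076  -0.9858  0.1495] u.n 0.03941270355602574 0.0014639026571384884 free: [0.0343 0.0851 0.0026]
 n-fixed tool: [ 0.0004 -0.0007  0.003 ] 0.0020764247885962
 along n range [0.0179 0.0261]
w16 2250 tip [0.5611 0.0388 0.3103] rad 0.011745424941182137 normal [-0.388   0.1679  0.9062] deg off n 2.4242375315471714
  tip rel hub: phi -62.940326405749005 r 0.061245662859538426 n 0.10426797386658784
  axis at grasp height, tool: [ 0.0026 -0.0018  0.003 ] depth along handle 0.026019100557290814
** hinge(n) phi -62.93206047914888
** hinge phi -64.21462939878059 0.06440584832411231 0.022341361712785557
force: [16.3, -33.1, 17.9]
gripper_force: 120.2
phi -58.6 r 0.0615 h 0.0005  radial 6.6 tang(push-back) -40.1 axial 5.4
w17 2572 u [0.4589 0.8878 0.0347] u.n -0.039255801951542546 0.0032493492785692947 free: [ 0.0553 -0.4196  0.005 ]
 n-fixed tool: [-0.0023 -0.003   0.0032] 0.0021657860020523933
 along n range [-0.0183  0.0258]
w17 2204 tip [0.5607 0.0385 0.3102] rad 0.011824688874185085 normal [-0.3975  0.1687  0.9019] deg off n 2.35277834030082
  tip rel hub: phi -62.93123166962429 r 0.06177384619773955 n 0.10430606513043568
  axis at grasp height, tool: [-0.0011 -0.0037  0.0031] depth along handle 0.02737373993399546
** hinge(n) phi -62.92303802137954
** hinge phi -64.8046930329649 0.06441240202145591 0.022375190838225298
```

From −74° to −64° only drag was felt, so my backing-off had been unwinding it. I'll load it to the stop again and this time open the gripper while still pushing.

```bash
python3 drive.py '0.006 0.001 0.003 0 0.1;0.012 0.002 0.005 0 0.1; 0.018 0.003 0.007 0 0.1; 0.022 0.004 0.008 0 0.1; 0.022 0.004 0.008 0 0.1' 120|grep force:; python3 chk.py; python3 drive.py '0 0 0 0 0.9;0 0 0 0 0.9;0 0 0 0 0.9;0 0 0 0 0.9' 120;python3 chk.py; python3 -c "
from look import *
hinge('w18')"
```

```text
force: [37.9, -54.8, 22.1]
gripper_force: 121.2
phi -55.2 r 0.0627 h 0.0008  radial 0.9 tang(push-back) -70.2 axial -2.3
t: 19.35
tcp_pos: [0.5337, 0.0644, 0.2683]
tool_rot: [0.179, 0.984, 0.0, -0.002]
force: [-0.5, 0.1, 0.3]
finger_gap: 0.898
gripper_force: 0.0
phi -25.6 r 0.0895 h 0.0009  radial 0.3 tang(push-back) 0.1 axial 0.5
  return _methods._mean(a, axis=axis, dtype=dtype,
  ret = um.true_divide(
h.py:20: RuntimeWarning: Mean of empty slice.
  c=np.median(P,0);P=P[np.linalg.norm(P-c,axis=1)<.05];c=P.mean(0);U=np.linalg.svd(P-c)[2][0]
Traceback (most recent call last):
  File "look.py", line 25, in hinge
    look(tag);T,m=cap(tag);h=T-.082*n-hub;print("** hinge(n) phi",np.degrees(np.arctan2(h@ey,h@dd)));h=T-.082*m-hub;print("** hinge phi",np.degrees(np.arctan2(h@ey,h@dd)),np.hypot(h@ey,h@dd),h@n);return T,m
    ~~~~^^^^^
  File "look.py", line 6, in look
    M,u,L,sd=fitcyl(P);u=u*np.sign(u[2]);print(tag,len(P),"u",u,"u.n",u@n,sd,"free:",R.T@(M+(z-M[2])/u[2]*u-d["tcp"]))
             ~~~~~~^^^
  File "h.py", line 22, in fitcyl
    s=least_squares(g,np.r_[c-[0,0,.01],U],loss="soft_l1",f_scale=.002).x
      ~~~~~~~~~~~~~^^^^^^^^^^^^^^^^^^^^^^^^^^^^^^^^^^^^^^^^^^^^^^^^^^^^
ValueError: Initial guess is outside of provided bounds
```

```bash
python3 drive.py '0.005 0 -0.04 0 0.9; 0.005 0 -0.08 0 0.6; 0 -0.02 -0.105 0.1 0.2; -0.02 -0.05 -0.105 0.25 0; -0.025 -0.062 -0.105 0.35 0; -0.025 -0.062 -0.105 0.35 0; -0.025 -0.062 -0.105 0.35 0' 60
cat >> look.py <<'E'
def tipc(tag,near=(.565,.035,.29)):
    s=manip.sense();d=manip.snapshot("wrist");d.update(tcp=s["tcp_pos"],rot=s["tool_rot"]);np.savez(f"pics/{tag}.npz",**d)
    cv2.imwrite(f"pics/{tag}.png",d["pixels"][...,::-1])
    C=wcloud(d);r,_=masks(d);P=C[r&(np.linalg.norm(C-np.array(near),axis=2)<.07)];k=P@n-hub@n;print(len(P),np.percentile(k,[2,50,98]))
    Q=P[k>.1];xy=np.c_[(Q-hub)@dd,(Q-hub)@ey].astype(np.float32);(x,y),rad=cv2.minEnclosingCircle(xy)
    w=np.linalg.svd(Q-Q.mean(0))[2][2];print(len(Q),"rad",rad,"r",np.hypot(x,y),"phi",np.degrees(np.arctan2(y,x)),"normal",w*np.sign(w[2]))
E
python3 -c "
from look import *
tipc('w19')"
```

```text
t: 20.1
tcp_pos: [0.5361, -0.0025, 0.3735]
tool_rot: [0.347, 0.938, 0.0, -0.001]
force: [-0.1, -0.2, -0.3]
finger_gap: 0.002
gripper_force: 0.0
1089 [0.0586 0.1033 0.1058]
773 rad 0.011964230798184872 r 0.05694197644044118 phi -74.4553045986823 normal [-0.3805  0.1681  0.9094]
```

The crank sits at −74.5° again, and this time I released it under full load. The stiff stop must rebound on a sudden release. I'll regrip, load it, and bleed the push off gently to a small forward force before opening.

```bash
python3 drive.py '0 0 -0.01 -0.1 0.3; -0.008 0.03 -0.01 -0.25 0.6; -0.014 0.054 -0.01 -0.35 0.6; -0.014 0.054 0.02 -0.35 0.6; -0.014 0.054 0.05 -0.35 0.6; -0.014 0.054 0.083 -0.35 0.6; -0.014 0.054 0.083 -0.35 0.6; -0.014 0.054 0.083 -0.35 0.1;-0.014 0.054 0.083 -0.35 0.1;-0.014 0.054 0.083 -0.35 0.1;-0.014 0.054 0.083 -0.35 0.1;-0.014 0.054 0.083 -0.35 0.1' 120
python3 - <<'E'
from look import *
T,m=hinge('w20');s=manip.sense();np.save("C.npy",s["tcp_pos"]-T+hub+.104*n)
E
python3 drive.py '0.004 0.001 0.002 0 0.1; 0.008 0.002 0.004 0 0.1; 0.012 0.003 0.006 0 0.1; 0.016 0.004 0.008 0 0.1; 0.016 0.004 0.008 0 0.1' 120|grep force:; python3 chk.py
python3 drive.py '0.008 0.002 0.003 0 0.1; 0.016 0.005 0.006 0 0.1; 0.024 0.008 0.009 0 0.1; 0.032 0.01 0.012 0 0.1; 0.04 0.012 0.015 0 0.1; 0.04 0.012 0.015 0 0.1' 120|grep force:; python3 chk.py; python3 -c "
from look import *
hinge('w21')"
```

```text
t: 21.35
tcp_pos: [0.583, 0.0277, 0.2933]
tool_rot: [0.179, 0.984, -0.0, 0.001]
force: [-1.9, -0.8, 6.6]
finger_gap: 0.258
gripper_force: 117.3
w20 2369 u [ 0.3075 -0.9     0.3089] u.n 0.040536456747432004 0.001509611190217856 free: [0.0387 0.0347 0.0029]
 n-fixed tool: [-0.     0.     0.003] 0.002054617243910683
 along n range [0.0193 0.0275]
w20 2293 tip [0.5698 0.0318 0.3153] rad 0.011728151701390743 normal [-0.3878  0.1722  0.9055] deg off n 2.6576565082645596
  tip rel hub: phi -74.50150080813644 r 0.06083213855073391 n 0.10430481052373629
  axis at grasp height, tool: [ 0.0021 -0.0016  0.003 ] depth along handle 0.027594181960862618
** hinge(n) phi -74.49127699406084
** hinge phi -75.36027238978306 0.06450442770928207 0.022393008459723675
force: [1.1, -5.3, 11.0]
gripper_force: 118.2
phi -61.6 r 0.0615 h 0.0003  radial 0.8 tang(push-back) -8.5 axial 8.8
force: [36.8, -55.4, 19.3]
gripper_force: 121.0
phi -55.1 r 0.0629 h 0.0007  radial 2.6 tang(push-back) -69.1 axial -4.5
w21 2799 u [-0.3766  0.0853  0.9224] u.n 0.9985915973429045 0.00244196143240484 free: [-0.006  -0.0052  0.0037]
 n-fixed tool: [-0.0067 -0.0059  0.0037] 0.0023617955187595218
 along n range [-0.0251  0.0271]
w21 2023 tip [0.5596 0.0375 0.31  ] rad 0.011852233670651913 normal [-0.4077  0.1728  0.8966] deg off n 2.630220674376344
  tip rel hub: phi -62.82630215535046 r 0.06328777439340985 n 0.10435900448587221
  axis at grasp height, tool: [-0.0063 -0.0058  0.0037] depth along handle 0.03083962717124857
** hinge(n) phi -62.81832267748557
** hinge phi -65.47215721564986 0.06556203948898909 0.02244539114862333
```

```bash
python3 drive.py '-0.004 -0.001 -0.0015 0 0.1; -0.008 -0.002 -0.003 0 0.1; -0.012 -0.004 -0.005 0 0.1; -0.016 -0.005 -0.006 0 0.1; -0.016 -0.005 -0.006 0 0.1' 120|grep force:; python3 chk.py; python3 drive.py '-0.004 -0.001 -0.0015 0 0.1; -0.008 -0.002 -0.003 0 0.1; -0.01 -0.003 -0.004 0 0.1; -0.01 -0.003 -0.004 0 0.1' 120|grep force:; python3 chk.py; python3 drive.py '-0.002 -0.001 -0.001 0 0.1; -0.003 -0.001 -0.001 0 0.1; -0.003 -0.001 -0.001 0 0.1' 120|grep force:; python3 chk.py;python3 -c "
from look import *
hinge('w22')"
```

```text
force: [21.4, -31.9, 18.4]
gripper_force: 119.8
phi -57.8 r 0.0624 h 0.0005  radial 1.6 tang(push-back) -42.4 axial 3.9
force: [12.8, -20.7, 13.8]
gripper_force: 119.1
phi -59.4 r 0.0621 h 0.0005  radial 2.1 tang(push-back) -27.5 axial 4.7
force: [10.0, -16.1, 14.7]
gripper_force: 118.9
phi -59.8 r 0.0620 h 0.0005  radial 1.0 tang(push-back) -22.9 axial 7.2
w22 2522 u [0.4219 0.9064 0.0236] u.n -0.03201409928421484 0.0026689071720837577 free: [ 0.057 -0.68   0.003]
 n-fixed tool: [-0.0027 -0.0021  0.0031] 0.0021282387351218195
 along n range [-0.0094  0.0272]
w22 2253 tip [0.5604 0.0383 0.3102] rad 0.011716646142303944 normal [-0.3983  0.1648  0.9023] deg off n 2.1241044688339987
  tip rel hub: phi -62.83663566516006 r 0.06213533319274511 n 0.10432501032169011
  axis at grasp height, tool: [-0.0012 -0.0028  0.0031] depth along handle 0.028856105331380714
** hinge(n) phi -62.8285063889501
** hinge phi -64.54066843032251 0.06449598536211897 0.022381353403263093
```

```bash
python3 drive.py '-0.003 -0.001 -0.001 0 0.1; -0.006 -0.002 -0.002 0 0.1; -0.006 -0.002 -0.002 0 0.1' 120|grep force:; python3 chk.py; python3 drive.py '-0.002 -0.001 -0.001 0 0.1; -0.004 -0.001 -0.002 0 0.1; -0.004 -0.001 -0.002 0 0.1' 120|grep force:; python3 chk.py; python3 -c "
from look import *
hinge('w23')" | tail -4;  python3 drive.py '-0.001 0 -0.001 0 0.1; -0.002 0 -0.001 0 0.1; -0.002 0 -0.001 0 0.1' 120|grep force:; python3 chk.py;python3 -c "
from look import *
hinge('w24')"|tail -4
```

```text
force: [5.4, -9.0, 14.1]
gripper_force: 118.8
phi -60.8 r 0.0619 h 0.0004  radial -0.3 tang(push-back) -14.8 axial 9.5
force: [3.0, -5.2, 10.6]
gripper_force: 118.5
phi -61.5 r 0.0617 h 0.0004  radial -0.5 tang(push-back) -9.4 axial 7.7
  tip rel hub: phi -62.989170985299445 r 0.06180101081731338 n 0.10432597169740156
  axis at grasp height, tool: [ 0.0005 -0.0021  0.003 ] depth along handle 0.028215837141013368
** hinge(n) phi -62.98097065762995
** hinge phi -64.40710834972383 0.06451893851791526 0.02238657364399845
force: [-0.3, -3.8, 9.7]
gripper_force: 118.1
phi -61.7 r 0.0616 h 0.0003  radial 0.9 tang(push-back) -6.1 axial 8.4
  tip rel hub: phi -63.01416127502978 r 0.06155499194850787 n 0.10430141094630742
  axis at grasp height, tool: [ 0.0008 -0.0019  0.003 ] depth along handle 0.028100510150391014
** hinge(n) phi -63.00592372946918
** hinge phi -64.21003420765099 0.06435726022717717 0.02236044715454384
```

```bash
python3 drive.py '-0.001 0 0 0 0.1; -0.002 0 0 0 0.1; -0.002 0 -0.001 0 0.1' 120|grep force:; python3 chk.py;python3 -c "
from look import *
hinge('w25')"|tail -4;  python3 drive.py '0 0 0 0 0.5; 0 0 0 0 0.6; 0 0 0 0 0.6; 0 0 0 0 0.6' 60; python3 -c "
from look import *
hinge('w26')"
```

```text
force: [-0.2, -3.9, 3.8]
gripper_force: 117.9
phi -62.0 r 0.0614 h 0.0004  radial 2.2 tang(push-back) -4.0 axial 3.0
  tip rel hub: phi -62.92411198713284 r 0.0614736622115119 n 0.10430922882321901
  axis at grasp height, tool: [ 0.0012 -0.0018  0.003 ] depth along handle 0.027835836183603944
** hinge(n) phi -62.91587960593287
** hinge phi -64.22017749229042 0.06416817135195339 0.0223664621742151
t: 25.55
tcp_pos: [0.5717, 0.0368, 0.285]
tool_rot: [0.179, 0.984, 0.0, -0.0]
force: [-0.7, 1.1, -0.5]
finger_gap: 0.599
gripper_force: 0.0
w26 2608 u [-0.2966  0.1249  0.9468] u.n 0.9935447977028397 0.002690041766803553 free: [-0.0147 -0.0063  0.003 ]
 n-fixed tool: [-0.0176 -0.0053  0.003 ] 0.0026115110315075136
 along n range [-0.0222  0.0294]
w26 2021 tip [0.5694 0.0318 0.3151] rad 0.011689171195030212 normal [-0.4119  0.1839  0.8925] deg off n 3.3275238286660875
  tip rel hub: phi -74.11036905855883 r 0.06109741694492407 n 0.10434770638653551
  axis at grasp height, tool: [-0.0163 -0.0065  0.003 ] depth along handle 0.03712250614929948
** hinge(n) phi -74.10024732867795
** hinge phi -77.14051542346436 0.06448705242073852 0.022485954390388405
```

Even a near-zero-force release settles at −74°, so this is the screw's own easing back. All four releases ended at the same angle, and the stop holds at −64° against about 75 N. Next is folding: rise and go to the outer side of the handle.

```bash
python3 drive.py '0.01 0 -0.03 0 0.6; 0.01 0 -0.07 0 0.6; 0.01 -0.02 -0.095 0.09 0.3; -0.01 -0.05 -0.095 0.187 0; -0.02 -0.07 -0.095 0.187 0; -0.02 -0.07 -0.095 0.187 0; -0.02 -0.07 -0.095 0.187 0' 60
python3 - <<'E'
from fold import *
tipc('w27');s=manip.sense()
print("pre",tool(path(-75.5,s,90,out=.02),s))
for th in range(90,-1,-6): print(th,np.round(tool(path(-75.5,s,th),s),3))
E
```

```text
t: 26.3
tcp_pos: [0.5656, -0.036, 0.3799]
tool_rot: [0.271, 0.963, 0.0, -0.001]
force: [-0.5, -0.3, 0.6]
finger_gap: -0.001
gripper_force: 0.0
1397 [0.0539 0.1028 0.1056]
785 rad 0.011896240524947643 r 0.06173071990723479 phi -74.97472405794863 normal [-0.3721  0.1076  0.9219]
pre [0.0248 0.0097 0.0552]
90 [0.025 0.03  0.055]
84 [0.025 0.037 0.054]
78 [0.026 0.044 0.053]
72 [0.025 0.052 0.052]
66 [0.025 0.059 0.053]
60 [0.024 0.067 0.054]
54 [0.023 0.074 0.056]
48 [0.021 0.08  0.059]
42 [0.02  0.087 0.062]
36 [0.018 0.093 0.066]
30 [0.016 0.099 0.07 ]
24 [0.013 0.104 0.075]
18 [0.011 0.108 0.08 ]
12 [0.008 0.112 0.086]
6 [0.005 0.115 0.092]
0 [0.002 0.118 0.099]
```

```bash
python3 drive.py '0.02 0.005 0.02 0 0; 0.025 0.01 0.055 0 0; 0.025 0.02 0.055 0 0; 0.025 0.031 0.056 0 0; 0.025 0.038 0.056 0 0; 0.026 0.046 0.055 0 0; 0.025 0.054 0.055 0 0; 0.025 0.061 0.055 0 0; 0.024 0.069 0.056 0 0; 0.023 0.076 0.058 0 0; 0.021 0.082 0.061 0 0' 60; python3 drive.py '-0.001 0.007 0.003 0 0; -0.003 0.013 0.007 0 0; -0.005 0.018 0.011 0 0; -0.008 0.023 0.016 0 0; -0.01 0.027 0.021 0 0; -0.013 0.031 0.027 0 0; -0.016 0.033 0.033 0 0; -0.019 0.036 0.039 0 0' 60
python3 - <<'E'
from fold import *
s=manip.sense();d=manip.snapshot("wrist");d.update(tcp=s["tcp_pos"],rot=s["tool_rot"]);C=wcloud(d);r,_=masks(d);P=C[r&(np.linalg.norm(C-np.array([.62,.06,.25]),axis=2)<.09)];print(len(P))
if len(P)>50: M,u,L,sd=fitcyl(P);print(M,u,"fold angle",np.degrees(np.arcsin(abs(u@n))),L,sd,(M-hub)@n)
E
```

```text
t: 27.45
tcp_pos: [0.591, 0.0454, 0.3193]
tool_rot: [0.27, 0.963, 0.0, 0.0]
force: [-1.1, 0.8, 1.6]
finger_gap: -0.002
gripper_force: 0.6
t: 28.25
tcp_pos: [0.6256, 0.0655, 0.2796]
tool_rot: [0.271, 0.963, -0.0, -0.0]
force: [-2.2, -1.9, 5.5]
finger_gap: -0.003
gripper_force: 3.4
3979
[0.6263 0.06   0.245 ] [0.5101 0.8549 0.0942] fold angle 0.5792144304282576 0.0653599545956007 0.0015946477679855446 0.021545910565639752
```

The handle is folded to 0.6°, its axis 21.5 mm above the hub face (22 expected). I'll retreat and check.

```bash
python3 drive.py '0 0 -0.04 0 0; 0 0 -0.09 0 0; 0 0 -0.13 0 0; 0.05 0 -0.14 0 0; 0.1 0 -0.14 0 0; 0.15 -0.02 -0.14 0 0; 0.2 -0.04 -0.14 0 0; 0.2 -0.04 -0.14 0 0; 0.2 -0.04 -0.14 0 0' 60
python3 - <<'E'
from fold import *
ts=[]
for nm,(a,b,c,e) in {"scene":(200,150,340,290),"top":(205,130,325,250)}.items():
    d=manip.snapshot(nm);C=cloud(d);r,_=masks(d);P=C[r&(np.linalg.norm(C-np.array([.6263,.06,.245]),axis=2)<.06)]
    print(nm,len(P))
    if len(P)>20:
        M,u,L,sd=fitcyl(P);print(M,u,"fold",np.degrees(np.arcsin(u@n)));
    ts.append(cv2.resize(d["pixels"][b:e,a:c,::-1],(400,400),interpolation=2))
cv2.imwrite("pics/c9.png",np.hstack(ts))
E
```

```text
t: 29.2
tcp_pos: [0.4326, 0.1359, 0.4206]
tool_rot: [0.27, 0.963, 0.0, 0.0]
force: [0.3, -0.7, 0.6]
finger_gap: -0.001
gripper_force: 0.0
scene 62
[0.6315 0.0664 0.2465] [0.512  0.852  0.1091] fold 0.12691189059159946
top 215
[0.6253 0.0613 0.2464] [-0.4967 -0.8606 -0.112 ] fold -0.6938583579620893
```

View pics/c9.png

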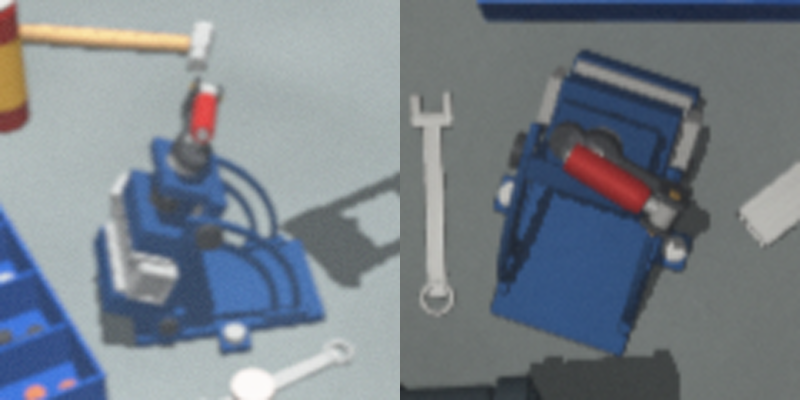

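The final view shows the handle folded flat over the hub (right tile, grip at (605,178)). The tube is in the jaws, the wrench and offcut are where they were, and the robot is clear.

```bash
python3 -c "
from station import manip
print(manip.sign_off())"
```

```text
the job is handed in; nothing more can be done
None
```

I handed the job in at about 29 s: the crank was wound clockwise to a hard stop (about 75 N at the handle) and the handle folded flat, but I could not confirm the grip directly, because the crank eased back about 10° (roughly 0.15 mm of jaw travel) each time I let go, and the handle was about 7° short of fully out when winding began.

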